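# Finish the grit-brick stack on the drying board

## Robot

A 6-joint arm with a two-finger parallel gripper is mounted at the origin on the work surface. World frame = base frame: x ahead of the robot, y to its left, z up, the work surface at z = 0. Lengths are in m, angles in degrees, forces in N, time in s.
With the tool pointing down it reaches from about 0.375 to 0.975 m from the base axis. Payload 3.8 kg.
Tool frame: the origin (TCP) lies at the very end of the fingers, on their centre line; the grasp point (between the pads) lies 19 mm behind it (bot.grip_depth is the distance from the TCP to the grasp point, in m); z points along the fingers, x is the direction in which the jaws open and shut, and the axes are right-handed (so a half turn about z gives the same grasp; the last joint's range is limited). The gripper opens to 85 mm and grips with 20 to 120 N. Pads are 22 mm wide; open, the fingers measure 114 mm over their backs; the gripper's body (76 mm by 85 mm) begins 54 mm behind the grasp point. The pads swing forward as they close: fully open they stand 13 mm farther back than shut.
Start: joints at [69.677, 15.12, 91.902, -0, 72.978, -2.114], TCP at [0.211, 0.641, 0.231] pointing down, gripper open.
Joint ranges: [-150.88, 150.88], [-54.13, 125.18], [17.81, 147.31], [-75.09, 255.09], [0, 152.58], [-146.25, 146.25]. Speed limits (degrees/s): [147.25, 147.25, 180, 180, 180, 180].

## Interface

Orientations are given as a 3x3 rotation matrix whose columns are the frame's x, y, z axes.
In Python, from rig import bot, read_camera, job_done, boxes_of, silhouettes, spot_point gives the robot as it stands. The module is installed in compiled form; this text tells all that it offers.
- The arm moves only by the tool drive_tool, never from a script. Its argument "series" is a list of rows, each an object of numbers: "x", "y", "z": the shift along the tool's x, y, z in mm; "spin": the turn about the tool's z in rad. A call has 1 to 12 rows; each row shifts and turns the commanded pose from where the row before left it, along the tool's axes as they then stand; what a row does not reach is not made up. A row lasts 1/10 s, in which the tool goes at most 50 mm and 8.59 degrees, less where a joint would pass 70% of its speed; a pose out of reach is approached as far as the arm can. A call with a gripper value outside its range is refused whole. "hand" is the finger opening in mm, from 0 to 85.4, set as the call begins (left out, the last holds). The fingers move at their own pace and stop on an object; the grip force is fixed at half the most. Time passes only in rows, so rows that do not move let the fingers close. It gives the time, the measured TCP pose, the force and the opening at its end, in the units of the state.
- bot.observe(): the state, without advancing time (a new reading comes with each control period).
- read_camera(name): name is "scene" or "top" or "wrist"; returns a dict with "color" (480x640x3 uint8, red, green, blue), "fx", "fy", "cx", "cy" (pixels), "origin" and "orientation" of the camera in the world. Camera axes: x right, y down, z forward; pixel columns grow to the right and rows downward; lengths in m; the calibration is good to about 2 mm. A picture is of the moment at which its call begins. There is no depth.
- job_done(): hands the job in, once; it reports no verdict.
Trained networks look in a picture, given as the dict that the camera call returned (one of the last four; its "shot" number tells which), for a name from the list of things; names that differ only in an ending like _2 or _b are one class to them, and where a whole thing is asked for, a point or a joint stands for the part that bears it (a point fixed in the world has none). Each returns a list of dicts, best first, with "p" (0 to 1); they miss things now and then, are a little off and sometimes report something else, mostly with a low value. They report only what shows in the picture. A call takes as long as a camera call. They do not tell look-alikes from the thing itself.
- boxes_of(picture, thing): "box" ([left, top, right, bottom] in pixels, round what is visible of it).
- silhouettes(picture, thing): "mask" (480x640 bool, what is visible of it) and "box" ([left, top, right, bottom] in pixels, round what is visible of it).
- spot_point(picture, thing): "xy" ([column, row] in pixels: a listed point, or the origin of a listed thing).
The state is a dict: "time": time; "qpos": joint angles; "qd": joint speeds; "tau": joint torques, N m; "position": TCP position; "tcp_rot": TCP orientation; "force": force on the tool from outside, world axes, zero at the start; "wrist_torque": the same for the moment, N m; "opening": finger opening in m.
Only numpy, scipy, OpenCV 4.12 (cv2) and the standard library are available. Lean on these libraries where they do the work, as an engineer would, in place of code of your own. Each camera call takes 0.05 s, during which the arm holds its last target.

## Task

Finish the little stack of grit bricks on the drying board: push one of the wide-face-down bricks snugly up beside the wide-face-up one already there, level with it and with its ends in line, so that their sloping sides nest; then lay the other two bricks on top as a second layer, one wide face up and one wide face down, nested just as snugly, crosswise to the first layer and centred on it. Keep each brick the way up it is now, set the bricks down rather than dropping them, finish the lower layer before you start the upper one, keep the stack on the board, and leave everything else where it stands.

Things in the scene. Friction and masses are not known exactly. Their poses are not given: they have to be found in the camera images.
- brick_laid_mid (a point): The loose brick already on the board, a pressed grit brick, brown-red, about 0.6 kg: 140 mm long (x), 42 mm high (z up), wide face 64 mm across y (two short score lines), opposite narrow face 48 mm (one long line), sides sloping evenly. Point: its centre, half-way up. It lies WIDE face up (sides overhang). A wide-face-down brick beside it nests, sides touching, when their centres are 56 mm apart.
- brick_over_mid (a point): To be stacked: a pressed grit brick, brown-red, about 0.6 kg: 140 mm long (x), 42 mm high (z up), wide face 64 mm across y (two short score lines), opposite narrow face 48 mm (one long line), sides sloping evenly. Point: its centre, half-way up. It starts WIDE face up on the sloping rack and is stacked that way up.
- brick_flat_1_mid (a point): To be stacked: a pressed grit brick, brown-red, about 0.6 kg: 140 mm long (x), 42 mm high (z up), wide face 64 mm across y (two short score lines), opposite narrow face 48 mm (one long line), sides sloping evenly. Point: its centre, half-way up. It starts wide face DOWN (narrow face up) on the sloping rack and is stacked that way up.
- brick_flat_2_mid (a point): To be stacked: a pressed grit brick, brown-red, about 0.6 kg: 140 mm long (x), 42 mm high (z up), wide face 64 mm across y (two short score lines), opposite narrow face 48 mm (one long line), sides sloping evenly. Point: its centre, half-way up. It starts wide face DOWN, level on the table, and is stacked that way up; the two wide-face-down bricks are interchangeable.
- board: Slatted wooden drying board, fixed, 240 x 240 mm, upper face 34 mm above the table; origin under its centre, on the table.
- rack: Green sloping steel rack, fixed, 280 wide (y) x 165 deep (x); origin on the table, mid. Deck slopes 30 degrees, lowest at -x, 75 mm up over the origin, 130 at the top edge; lip at the low end and flanges at the sides stand 22 mm off it. Two bricks lie on it 65 mm either side of mid, long axis up the slope, low end at the lip, so their z leans 30 degrees towards the rack's -x. Nothing above.
- tumbler: Bystander: brown tea tumbler with a dark lid, 75 mm across, 150 mm tall; origin at the centre of its foot.
- water_bottle: Bystander: clear bottle with a red cap, 64 mm across, 205 mm tall; origin at the centre of its foot.
- ink_tin: Bystander: round black ink pad with a red face, 92 mm across, 21 mm tall; origin at the centre of its underside.
- stamp: Bystander: round stamp, black foot 42 mm across, clear handle, 70 mm tall; origin at the centre of its underside.
- ring_box: Bystander: small carton of leg rings with a blue lid, 104 x 74 x 49 mm; origin at the centre of its underside.
- tape_roll: Bystander: roll of brown packing tape lying flat, 90 mm across, 48 mm tall; origin at the centre of its underside.
- tally_counter: Bystander: chrome hand tally counter lying face up, 48 mm across (62 mm with its levers), 28 mm tall; origin at the centre of its underside.
Things that resemble listed ones, but are neither listed nor needed, are in the scene too. What is shaped like the part that bears brick_over_mid but orange is not meant.

How it is judged:
By the outcome, as a careful person would: the job done as asked, in the order asked, and still so for the second after the job is handed in, with the robot touching nothing.
It also fails if it takes over 72 s, if anything falls off the work surface, if the arm or the gripper's body presses on something with over 40 N, if the wrist force passes 120 N, or if a joint passes its speed limit or range.

## Working session

There is one attempt and no reset: what is moved stays moved. The work goes in short steps, Python scripts to look and compute and a tool call to move; the robot and the scene stay as the last step left them, time stands still between calls to the robot, and variables do not carry over. Pictures are saved under pics/ and viewed, and the job is handed in when it is done.

Besides the shell and the picture viewer there is one more tool, called after "Request:" by a JSON object that holds its "fn" and its "kwargs". drive_tool: Moves the arm, as the interface text tells. Its arguments: {"type":"object","properties":{"series":{"type":"array","items":{"type":"object","properties":{"x":{"type":"number"},"y":{"type":"number"},"z":{"type":"number"},"spin":{"type":"number"}}}},"hand":{"type":"number"}},"required":["series"]}

```bash
mkdir -p pics
python3 - <<'E'
from rig import *
import cv2,numpy as np
s=bot.observe()
print({k:np.round(v,3).tolist() if not isinstance(v,float) else v for k,v in s.items()})
for n in ["scene","top","wrist"]:
    p=read_camera(n); cv2.imwrite(f"pics/{n}0.png",p["color"][:,:,::-1])
    print(n,p["fx"],p["fy"],p["cx"],p["cy"],np.round(p["origin"],4),np.round(p["orientation"],4).tolist(),p["shot"])
    for t in ["brick_flat_1_mid","brick_over_mid","brick_laid_mid","board","rack"]:
        print(t,[(np.round(d["xy"],1).tolist(),round(d["p"],2)) for d in spot_point(p,t)])
E
```

```text
{'time': 0.0, 'qpos': [69.679, 15.169, 91.984, -0.001, 72.978, -2.115], 'qd': [-0.056, -0.02, 0.063, -0.077, 0.038, 0.051], 'tau': [-0.0, -51.509, -36.732, -0.0, 0.012, -0.0], 'position': [0.211, 0.64, 0.23], 'tcp_rot': [[0.312, 0.95, -0.001], [0.95, -0.312, -0.002], [-0.002, -0.0, -1.0]], 'force': [0.124, 0.604, 0.045], 'wrist_torque': [-0.044, 0.036, 0.041], 'opening': 0.08559115469843491}
scene 474.65823032755424 474.65823032755424 313.71217519859294 240.5459611485226 [ 0.9742 -0.7163  0.9367] [[0.8565, 0.3623, -0.3677], [0.5162, -0.6112, 0.6], [-0.0073, -0.7037, -0.7105]] 1
brick_flat_1_mid [([359.9, 354.6], 0.54)]
brick_over_mid [([264.5, 343.5], 0.67)]
brick_laid_mid [([339.5, 231.4], 0.93)]
board [([338.9, 252.1], 0.56)]
rack [([244.9, 359.1], 0.86), ([359.6, 353.7], 0.29)]
top 472.8867298150593 472.8867298150593 316.77343255590864 235.04545304441743 [ 0.3068 -0.0367  1.4003] [[0.0105, -0.984, 0.1781], [-0.9999, -0.0103, 0.0018], [0.0001, -0.1781, -0.984]] 2
brick_flat_1_mid [([408.3, 259.0], 0.85), ([342.6, 294.1], 0.33), ([149.6, 208.4], 0.26)]
brick_over_mid [([416.4, 213.1], 0.75), ([491.8, 297.7], 0.72)]
brick_laid_mid [([271.7, 231.6], 0.95)]
board [([278.7, 232.3], 0.93), ([409.2, 254.8], 0.23)]
rack [([407.4, 239.5], 0.57)]
wrist 363.5110383255265 363.5110383255265 318.2081489293694 246.28989132214468 [0.1351 0.6661 0.3745] [[0.3115, 0.9037, 0.2938], [0.9502, -0.2962, -0.0965], [-0.0002, 0.3092, -0.951]] 3
brick_flat_1_mid []
brick_over_mid []
brick_laid_mid []
board []
rack []
```

View pics/scene0.png

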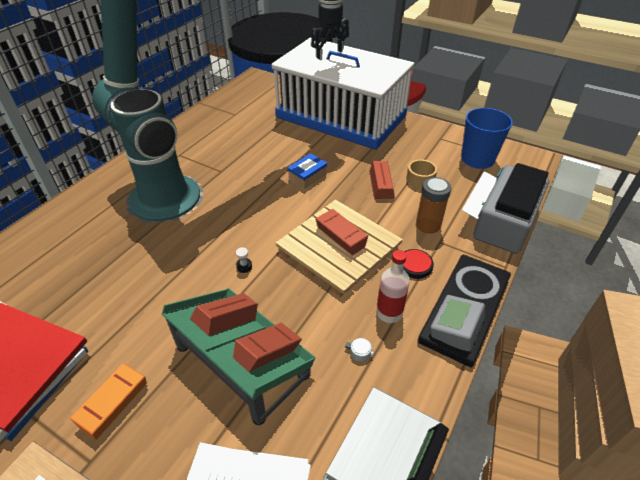

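View pics/top0.png

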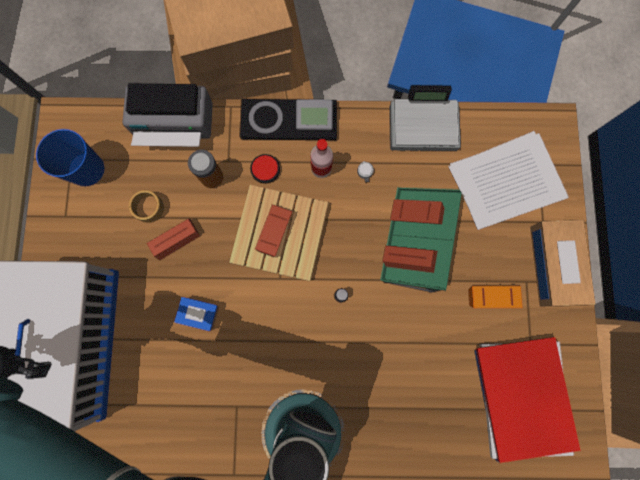

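The scene shows the board with its brick at (340,230), a loose red brick at (381,180), the rack with bricks at (225,313) and (267,345), and an orange look-alike at (110,400). The bricks' ends sit near the rack's left edge in the top view, so that is the low lip, facing +y. Next I'll enlarge the rack to tell its two bricks apart.

Run:
```python
import cv2,numpy as np
s=cv2.imread("pics/scene0.png");t=cv2.imread("pics/top0.png")
a=cv2.resize(s[280:420,150:330],None,fx=2.2,fy=2.2,interpolation=3)
b=cv2.resize(t[180:300,370:480],None,fx=3,fy=3,interpolation=3)
h=max(a.shape[0],b.shape[0])
c=np.zeros((h,a.shape[1]+b.shape[1],3),np.uint8);c[:a.shape[0],:a.shape[1]]=a;c[:b.shape[0],a.shape[1]:]=b
cv2.imwrite("pics/crop1.png",c)
b1=cv2.resize(t[215:265,140:210],None,fx=5,fy=5,interpolation=3)
b2=cv2.resize(t[180:285,225:335],None,fx=3.6,fy=3.6,interpolation=3)
h=max(b1.shape[0],b2.shape[0])
c=np.zeros((h,b1.shape[1]+b2.shape[1],3),np.uint8);c[:b1.shape[0],:b1.shape[1]]=b1;c[:b2.shape[0],b1.shape[1]:]=b2
cv2.imwrite("pics/crop2.png",c)
```

```text
(no output)
```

View pics/crop1.png

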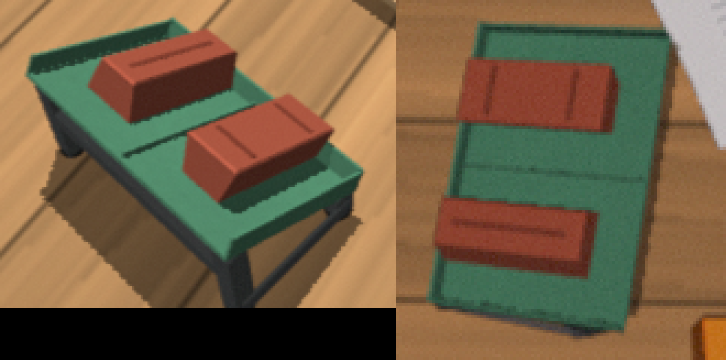

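View pics/crop2.png

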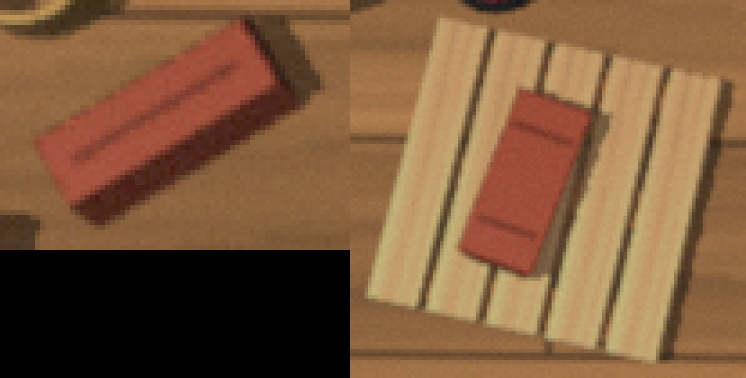

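Rack in the top view: the brick at (416,213) has two short lines, so it is brick_over (wide face up). The one at (408,259) has one long line, so it is brick_flat_1. The table brick at (171,238) has one long line, so it is flat_2, and the board brick at (273,230) has two short lines, so it is laid. The orange one is the decoy. Next is a silhouette pose-fit helper.

```bash
cat > h.py <<'E'
from rig import *
import cv2,numpy as np
from scipy.optimize import minimize
def rz(a): c,s=np.cos(a),np.sin(a); return np.array([[c,-s,0],[s,c,0],[0,0,1.]])
def ry(a): c,s=np.cos(a),np.sin(a); return np.array([[c,0,s],[0,1,0],[-s,0,c]])
def verts(up):
    wt,wb=(32,24) if up else (24,32)
    return np.array([[sx*70,sy*w,z] for z,w in ((21,wt),(-21,wb)) for sx in(1,-1) for sy in(1,-1)])/1000.
def proj(p,P):
    q=(P-p["origin"])@np.array(p["orientation"])
    return np.c_[p["fx"]*q[:,0]/q[:,2]+p["cx"],p["fy"]*q[:,1]/q[:,2]+p["cy"]]
def ray(p,uv,z):
    d=np.array(p["orientation"])@[(uv[0]-p["cx"])/p["fx"],(uv[1]-p["cy"])/p["fy"],1]
    o=np.array(p["origin"]); return o+d*(z-o[2])/d[2]
def world(x,y,z,yaw,pitch,up): return verts(up)@(rz(yaw)@ry(pitch)).T+[x,y,z]
def red(p,k=1.85):
    c=cv2.GaussianBlur(p["color"],(0,0),0.7).astype(float); r,g,b=c[...,0],c[...,1],c[...,2]
    # brick: r/g high, g~b (orange has g>>b)
    return ((r>k*g)&(r<k*g*2.2)&(b>0.5*g)&(r>40)).astype(np.float32)
S=4
def render(uv):
    h=cv2.convexHull(uv.astype(np.float32)).reshape(-1,2)
    im=np.zeros((480*S,640*S),np.uint8)
    cv2.fillConvexPoly(im,np.round(((h+.5)*S-.5)*16).astype(np.int32),255,shift=4)
    return cv2.resize(im,(640,480),interpolation=cv2.INTER_AREA)/255.
def fit(ps,init,z,up,pitch=0,zfree=False,margin=12):
    """init (x,y,yaw). returns pose, cost(1-IoU)"""
    regs=[]
    for p in ps:
        u=render(proj(p,world(*init[:2],z,init[2],pitch,up)))>0
        reg=cv2.dilate(u.astype(np.uint8),np.ones((2*margin+1,)*2))
        m=red(p)*reg
        regs.append((p,m,reg))
    sc=np.array([.01,.01,.1]+([.01] if zfree else []))
    i0=np.array(list(init)+([z] if zfree else []))
    def c(v):
        v=i0+v*sc; t=0
        for p,m,reg in regs:
            r=render(proj(p,world(v[0],v[1],v[3] if zfree else z,v[2],pitch,up)))*reg
            t+=1-np.minimum(r,m).sum()/max(np.maximum(r,m).sum(),1)
        return t/len(regs)
    n=len(sc);sim=np.vstack([np.zeros(n),np.eye(n)])-.3/n
    o=minimize(c,np.zeros(n),method="Nelder-Mead",options=dict(initial_simplex=sim,xatol=.01,fatol=1e-5,maxiter=150))
    o=minimize(c,o.x,method="Nelder-Mead",options=dict(xatol=.01,fatol=1e-5,maxiter=100))
    return i0+o.x*sc,o.fun
def overlay(p,Ws,fn,crop=None,f=1):
    im=p["color"][:,:,::-1].copy(); im=cv2.resize(im,None,fx=f,fy=f,interpolation=3)
    for W in Ws:
        uv=((proj(p,W)+.5)*f-.5)
        for a,b in [(0,1),(2,3),(0,2),(1,3),(4,5),(6,7),(4,6),(5,7),(0,4),(1,5),(2,6),(3,7)]:
            cv2.line(im,*[tuple(int(round(k*16)) for k in uv[i]) for i in(a,b)],(255,255,0),1,cv2.LINE_AA,4)
    if crop: im=im[int(crop[1]*f):int(crop[3]*f),int(crop[0]*f):int(crop[2]*f)]
    cv2.imwrite(fn,im)
E
python3 - <<'E'
from h import *
t=read_camera("top");s=read_camera("scene")
x=ray(t,(273,230),.055);print("laid0",x)
D=np.pi/180
for name,uv,z,up,yaw,pit in [("laid",(273,230),.055,1,-20*D,0),("flat2",(171,238),.021,0,-60*D+0*D,0)]:
    x=ray(t,uv,z)
    for ps in ([t],[s],[t,s]):
        for y in (yaw,):
            v,c=fit(ps,(x[0],x[1],y),z,up,pit); print(name,np.round(v[:2],4),round(v[2]/D,1),round(c,3))
# rack: brick +x axis points up the slope => -y ; z leans toward low end
for name,uv,up in [("over",(416,212),1),("flat1",(409,259),0)]:
    x=ray(t,uv,.10)
    for ps in ([t],[s],[t,s]):
        v,c=fit(ps,(x[0],x[1],-97*D),.10,up,-30*D,True); print(name,np.round(v,4),round(v[2]/D,1),round(c,3))
    
# board corners
for uv in [(248,186),(329,202),(310,279),(230,263)]: print(ray(t,uv,.034))
E
```

```text
laid0 [0.56382762 0.09271279 0.055     ]
laid [0.5608 0.0888] -20.0 0.138
laid [0.5606 0.0945] -25.0 0.196
laid [0.5599 0.0908] -20.1 0.175
flat2 [0.5439 0.3904] -59.2 0.152
flat2 [0.5409 0.4014] -61.7 0.166
flat2 [0.5435 0.3938] -60.8 0.168
over [ 0.6374 -0.3399 -1.756  -0.0141] -100.6 0.077
over [ 0.5839 -0.2829 -1.7819  0.0269] -102.1 0.137
over [ 0.612  -0.3141 -1.7052  0.0903] -97.7 0.191
flat1 [ 0.4998 -0.3147 -1.7592 -0.0237] -100.8 0.081
flat1 [ 0.4378 -0.2486 -1.7844  0.0122] -102.2 0.056
flat1 [ 0.4847 -0.2899 -1.6977  0.0898] -97.3 0.166
[0.70108925 0.17315621 0.034     ]
[ 0.65435773 -0.0695092   0.034     ]
[ 0.42491999 -0.01599333  0.034     ]
[0.46893204 0.21701311 0.034     ]
```

Run:
```python
from h import *
t=read_camera("top");s=read_camera("scene")
D=np.pi/180
W=[world(.5606,.0888,.055,-20*D,0,1),world(.5439,.3904,.021,-59.2*D,0,0),world(.612,-.3141,.0903,-97.7*D,-30*D,1),world(.4847,-.2899,.0898,-97.3*D,-30*D,0)]
overlay(t,W,"pics/ov1.png",(130,170,480,310),2.2)
m=red(t);cv2.imwrite("pics/m1.png",cv2.resize((m*255).astype(np.uint8)[170:310,130:480],None,fx=2.2,fy=2.2))
```

```text
(no output)
```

View pics/ov1.png

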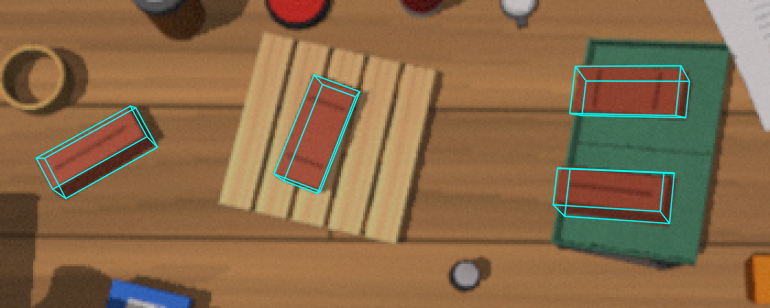

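View pics/m1.png

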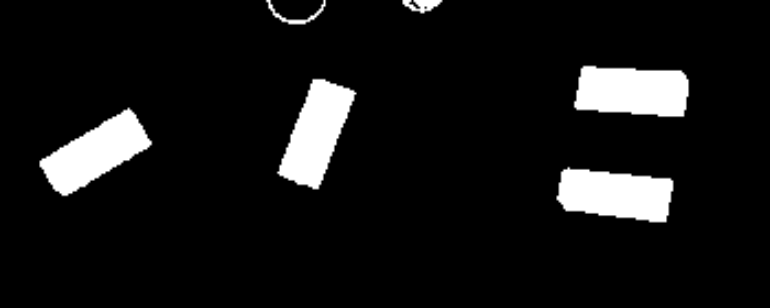

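```bash
sed -i 's/k=1.85/k=1.7/' h.py
cat >> h.py <<'E'
def plan(x=None,y=None,z=None,ang=None):
    """world target of TCP, ang=deg of tool x axis (mod 180). prints shift in present tool axes (mm), then spin rad"""
    s=bot.observe();R=s["tcp_rot"];p=np.array(s["position"])
    t=np.array([p[0] if x is None else x,p[1] if y is None else y,p[2] if z is None else z])
    d=np.array(R).T@(t-p)*1000
    a=np.degrees(np.arctan2(R[1][0],R[0][0])); sp=0
    if ang is not None: sp=-((ang-a+90)%180-90)
    print("t %.2f pos %s ang %.2f open %.1f q6 %.0f F %s"%(s["time"],np.round(p*1000,1),a,s["opening"]*1000,s["qpos"][5],np.round(s["force"],1)))
    print("shift mm",np.round(d,1),"spin rad %.3f"%np.radians(sp))
E
python3 - <<'E'
from h import *
D=np.pi/180
t=read_camera("top");s=read_camera("scene")
for ps in ([t],[s],[t,s]):
    v,c=fit(ps,(.561,.09,-20*D),.055,1);print("laid",np.round(v,4),v[2]/D,c)
    v,c=fit(ps,(.544,.391,-59*D),.021,0);print("f2",np.round(v,4),v[2]/D,c)
plan(.544,.391,.231,30.8)
E
```

```text
laid [ 0.5615  0.0887 -0.3454] -19.790829575449237 0.0894837169031395
f2 [ 0.5436  0.3927 -1.0161] -58.219866761224985 0.10119963722310776
laid [ 0.5602  0.0968 -0.384 ] -21.998933838829565 0.15347390352919266
f2 [ 0.5411  0.4019 -1.0616] -60.82576622140984 0.12335021041887695
laid [ 0.5614  0.0901 -0.3504] -20.074176361336356 0.13049794673928766
f2 [ 0.5431  0.3944 -1.0394] -59.55337896770854 0.1192277546829531
t 1.20 pos [210.9 641.2 231.3] ang 71.79 open 85.4 q6 -2 F [ 0.5 -0.8 -0.3]
shift mm [-1.336e+02  3.946e+02  3.000e-01] spin rad 0.715
```

Request:
{"fn": "drive_tool", "kwargs": {"series": [{"x": -14.8,"y": 43.8},{"x": -14.8,"y": 43.8},{"x": -14.8,"y": 43.8},{"x": -14.8,"y": 43.8},{"x": -14.8,"y": 43.8},{"x": -14.8,"y": 43.8},{"x": -14.8,"y": 43.8},{"spin": 0.143},{"spin": 0.143},{"spin": 0.143},{"spin": 0.143},{"spin": 0.143}]}}

```text
invalid input
```

Run:
```python
from h import *
D=np.pi/180
w=read_camera("wrist");cv2.imwrite("pics/w1.png",w["color"][:,:,::-1])
v,c=fit([w],(.543,.393,-58.5*D),.021,0,margin=40);print("f2",np.round(v,4),v[2]/D,c)
overlay(w,[world(v[0],v[1],.021,v[2],0,0)],"pics/w1o.png")
plan(v[0],v[1],.231,v[2]/D+90)
```

```text
f2 [ 0.542  0.392 -1.031] -59.072957795130826 1.0
t 1.25 pos [210.9 641.2 231.3] ang 71.79 open 85.2 q6 -2 F [-0.9  0.2  0.4]
shift mm [-1.333e+02  3.924e+02  2.000e-01] spin rad 0.713
```

View pics/w1o.png

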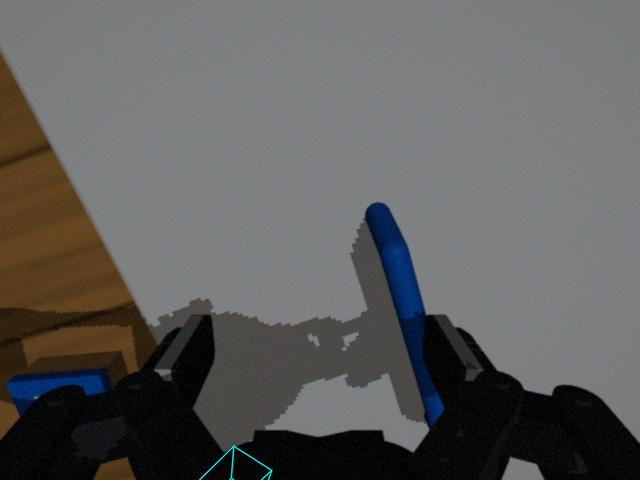

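Request:
{"fn": "drive_tool", "kwargs": {"series": [{"x": 0,"y": 0,"z": -40,"spin": 0}]}}

```text
time: 1.35
position: [0.2095, 0.6374, 0.2639]
tcp_rot: [[0.312, 0.95, -0.005], [0.95, -0.313, -0.013], [-0.014, -0.001, -1.0]]
force: [-0.4, 0.5, -1.1]
opening: 0.0857
```

Request:
{"fn": "drive_tool", "kwargs": {"series": [{"x": -14.8,"y": 43.8,"z": 0,"spin": 0},{"x": -14.8,"y": 43.8,"z": 0,"spin": 0},{"x": -14.8,"y": 43.8,"z": 0,"spin": 0},{"x": -14.8,"y": 43.8,"z": 0,"spin": 0},{"x": -14.8,"y": 43.8,"z": 0,"spin": 0},{"x": -14.8,"y": 43.8,"z": 0,"spin": 0},{"x": -14.8,"y": 43.8,"z": 0,"spin": 0},{"x": 0,"y": 0,"z": 0,"spin": 0.143},{"x": 0,"y": 0,"z": 0,"spin": 0.143},{"x": 0,"y": 0,"z": 0,"spin": 0.143},{"x": 0,"y": 0,"z": 0,"spin": 0.143},{"x": 0,"y": 0,"z": 0,"spin": 0.143}]}}

```text
time: 2.55
position: [0.4699, 0.4468, 0.2713]
tcp_rot: [[0.862, 0.507, 0.0], [0.507, -0.862, 0.0], [0.0, -0.0, -1.0]]
force: [-0.1, -0.2, 0.4]
opening: 0.0856
```

Run:
```python
from h import *
D=np.pi/180
w=read_camera("wrist");cv2.imwrite("pics/w1.png",w["color"][:,:,::-1])
v,c=fit([w],(.543,.393,-58.5*D),.021,0,margin=40);print("f2",np.round(v,4),v[2]/D,c)
overlay(w,[world(v[0],v[1],.021,v[2],0,0)],"pics/w1o.png")
plan(v[0],v[1],.231,v[2]/D+90)
```

```text
f2 [ 0.5426  0.391  -1.0264] -58.80620351551517 0.07650888401242495
t 2.60 pos [469.9 446.9 271.3] ang 30.18 open 85.2 q6 11 F [-0.2  0.5  0.6]
shift mm [34.8 84.9 40.3] spin rad -0.018
```

View pics/w1o.png

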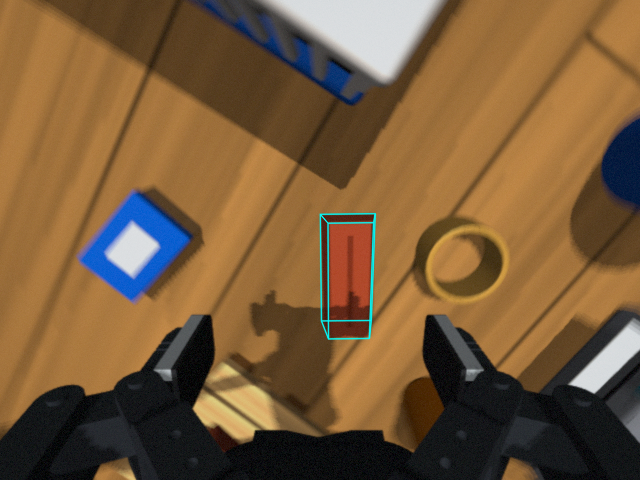

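Request:
{"fn": "drive_tool", "kwargs": {"series": [{"x": 11.6,"y": 28.3,"z": 0,"spin": -0.018},{"x": 11.6,"y": 28.3,"z": 0,"spin": 0},{"x": 11.6,"y": 28.3,"z": 10,"spin": 0},{"x": 0,"y": 0,"z": 30,"spin": 0},{"x": 0,"y": 0,"z": 30,"spin": 0},{"x": 0,"y": 0,"z": 30,"spin": 0},{"x": 0,"y": 0,"z": 30,"spin": 0},{"x": 0,"y": 0,"z": 30,"spin": 0},{"x": 0,"y": 0,"z": 0,"spin": 0}]}}

```text
time: 3.5
position: [0.5403, 0.3904, 0.1056]
tcp_rot: [[0.848, 0.53, -0.009], [0.53, -0.848, -0.006], [-0.01, 0.0, -1.0]]
force: [-1.1, 0.1, -0.9]
opening: 0.0855
```

Run:
```python
from h import *
plan(.5426,.391,.006,31.2)
```

```text
t 3.50 pos [540.3 390.4 105.6] ang 31.98 open 85.5 q6 2 F [-1.1  0.1 -0.9]
shift mm [ 3.3  0.7 99.5] spin rad 0.014
```

Request:
{"fn": "drive_tool", "kwargs": {"series": [{"x": 2,"y": 0.5,"z": 25,"spin": 0.01},{"x": 0,"y": 0,"z": 25,"spin": 0},{"x": 0,"y": 0,"z": 25,"spin": 0},{"x": 0,"y": 0,"z": 17,"spin": 0},{"x": 0,"y": 0,"z": 0,"spin": 0}]}}

```text
time: 4.0
position: [0.5444, 0.3925, 0.0174]
tcp_rot: [[0.854, 0.52, -0.003], [0.52, -0.854, -0.002], [-0.004, 0.0, -1.0]]
force: [0.2, -0.1, -0.3]
opening: 0.0855
```

Run:
```python
from h import *
plan(.5426,.391,.006,31.2)
```

```text
t 4.00 pos [544.4 392.5  17.4] ang 31.33 open 85.5 q6 2 F [ 0.2 -0.1 -0.3]
shift mm [-2.2  0.4 11.4] spin rad 0.002
```

Down to 8 mm and grip.

Request:
{"fn": "drive_tool", "kwargs": {"series": [{"x": -2,"y": 0,"z": 10,"spin": 0},{"x": 0,"y": 0,"z": 0,"spin": 0}]}}

```text
time: 4.2
position: [0.544, 0.3924, 0.0095]
tcp_rot: [[0.854, 0.52, 0.0], [0.52, -0.854, 0.0], [0.0, 0.0, -1.0]]
force: [-0.1, -0.1, -0.1]
opening: 0.0853
```

Request:
{"fn": "drive_tool", "kwargs": {"hand": 0, "series": [{"x": 0,"y": 0,"z": 0,"spin": 0},{"x": 0,"y": 0,"z": 0,"spin": 0},{"x": 0,"y": 0,"z": 0,"spin": 0},{"x": 0,"y": 0,"z": 0,"spin": 0},{"x": 0,"y": 0,"z": 0,"spin": 0},{"x": 0,"y": 0,"z": 0,"spin": 0}]}}

```text
time: 4.8
position: [0.5447, 0.3928, 0.0113]
tcp_rot: [[0.855, 0.519, 0.001], [0.519, -0.855, 0.001], [0.001, -0.0, -1.0]]
force: [-1.2, -1.0, 5.5]
opening: 0.0552
```

Request:
{"fn": "drive_tool", "kwargs": {"series": [{"x": 0,"y": 0,"z": -15,"spin": 0},{"x": 0,"y": 0,"z": -25,"spin": 0},{"x": 0,"y": 0,"z": -30,"spin": 0},{"x": 0,"y": 0,"z": -30,"spin": -0.13},{"x": 0,"y": 0,"z": -30,"spin": -0.14},{"x": 0,"y": 0,"z": -20,"spin": -0.14},{"x": 0,"y": 0,"z": 0,"spin": -0.14},{"x": 0,"y": 0,"z": 0,"spin": -0.129},{"x": 0,"y": 0,"z": 0,"spin": 0}]}}

```text
time: 5.7
position: [0.5432, 0.3918, 0.1589]
tcp_rot: [[0.339, 0.941, -0.001], [0.941, -0.339, -0.001], [-0.001, -0.001, -1.0]]
force: [-0.0, 0.3, -6.6]
opening: 0.0549
```

Run:
```python
from h import *
w=read_camera("wrist");cv2.imwrite("pics/w2.png",w["color"][:,:,::-1])
plan(.534,.0135,.16,70.2)
```

```text
t 5.75 pos [543.2 391.8 158.6] ang 70.03 open 55.5 q6 -36 F [ 0.1  0.9 -6.8]
shift mm [-358.7  120.5   -1. ] spin rad -0.003
```

View pics/w2.png

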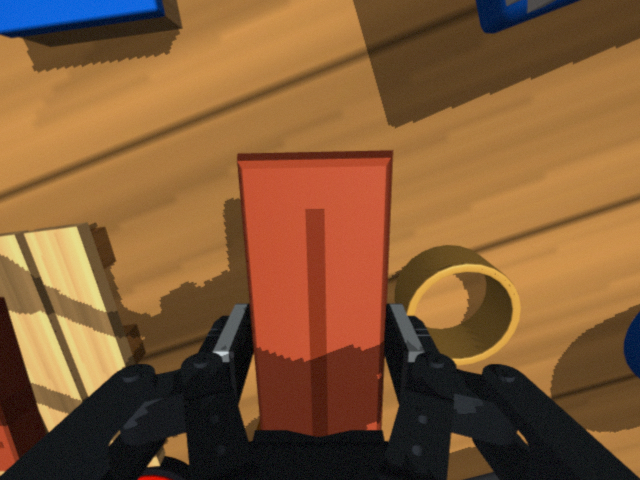

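Request:
{"fn": "drive_tool", "kwargs": {"series": [{"x": -20,"y": 6.7,"z": 0,"spin": 0},{"x": -33,"y": 11,"z": 0,"spin": 0},{"x": -33,"y": 11,"z": 0,"spin": 0},{"x": -33,"y": 11,"z": 0,"spin": 0},{"x": -33,"y": 11,"z": 0,"spin": 0},{"x": -33,"y": 11,"z": 0,"spin": 0},{"x": -33,"y": 11,"z": 0,"spin": 0},{"x": -33,"y": 11,"z": 0,"spin": 0},{"x": -33,"y": 11,"z": 0,"spin": 0},{"x": -33,"y": 11,"z": 0,"spin": 0},{"x": -33,"y": 11,"z": 0,"spin": 0},{"x": 0,"y": 0,"z": 0,"spin": 0}]}}

```text
time: 6.95
position: [0.5341, 0.0191, 0.1589]
tcp_rot: [[0.345, 0.939, -0.001], [0.939, -0.345, -0.003], [-0.003, -0.0, -1.0]]
force: [0.4, 0.2, -6.2]
opening: 0.0553
```

Run:
```python
from h import *
D=np.pi/180
w=read_camera("wrist");t=read_camera("top")
plan(.534,.0135,.16,70.2)
s=bot.observe();p=s["position"]
v,c=fit([w],(.5615,.0887,-19.8*D),.055,1,margin=15);print("laid w",np.round(v,4),v[2]/D,c)
u,c=fit([w],(p[0],p[1],-20*D),p[2]+.0097,0,margin=25);print("held w",np.round(u,4),u[2]/D,c)
overlay(w,[world(v[0],v[1],.055,v[2],0,1),world(u[0],u[1],p[2]+.0097,u[2],0,0)],"pics/w3.png")
```

```text
t 7.05 pos [534.5  22.4 159. ] ang 69.93 open 55.0 q6 -70 F [-0.6  0.4 -7.5]
shift mm [-8.5  2.6 -1. ] spin rad -0.005
laid w [ 0.5588  0.0867 -0.4052] -23.21753770298967 0.24174028469083697
held w [ 0.5341  0.0199 -0.3397] -19.464866299170623 0.25776645010513344
```

View pics/w3.png

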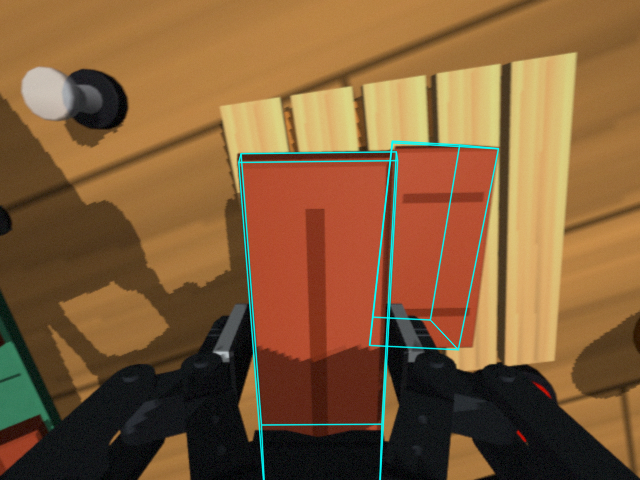

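Run:
```python
from h import *
D=np.pi/180
w=read_camera("wrist");t=read_camera("top")
im=cv2.resize(w["color"][130:370,370:520,::-1],None,fx=3,fy=3,interpolation=3);
a=ray(w,(497,150),.076);b=ray(w,(473.5,348),.076);d=a-b
print(a,b,np.linalg.norm(d),np.degrees(np.arctan2(d[1],d[0])))
v,c=fit([t],(.5615,.0887,-19.8*D),.055,1,margin=5);print("laid t",np.round(v,4),v[2]/D,c)
overlay(w,[world(v[0],v[1],.055,v[2],0,1)],"pics/w4.png",(360,130,520,370),2.4)
plan(.534,.0135,.16,70.2)
```

```text
[0.50809295 0.14658929 0.076     ] [0.63904574 0.10316122 0.076     ] 0.13796604211381366 161.65285429627602
laid t [0.4969 0.0833 0.0268] 1.5336259854295955 0.3045202691662088
t 7.15 pos [534.8  23.7 159.1] ang 70.11 open 55.2 q6 -70 F [ 0.1  0.7 -7.1]
shift mm [-9.9  2.7 -0.9] spin rad -0.002
```

View pics/w4.png

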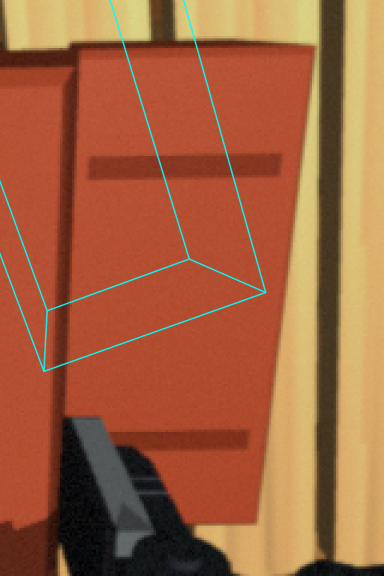

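Run:
```python
from h import *
plan(.5362,.0151,.0453,71)
```

```text
t 7.15 pos [534.8  23.7 159.1] ang 70.11 open 55.2 q6 -70 F [ 0.1  0.7 -7.1]
shift mm [ -7.7   4.3 113.8] spin rad -0.016
```

Request:
{"fn": "drive_tool", "kwargs": {"series": [{"x": -4,"y": 2,"z": 15,"spin": -0.016},{"x": -4,"y": 2,"z": 25,"spin": 0},{"x": 0,"y": 0,"z": 25,"spin": 0},{"x": 0,"y": 0,"z": 20,"spin": 0},{"x": 0,"y": 0,"z": 15,"spin": 0},{"x": 0,"y": 0,"z": 0,"spin": 0},{"x": 0,"y": 0,"z": 0,"spin": 0}]}}

```text
time: 7.85
position: [0.5364, 0.015, 0.059]
tcp_rot: [[0.323, 0.946, -0.001], [0.946, -0.323, -0.0], [-0.0, -0.001, -1.0]]
force: [-0.2, -0.5, -6.1]
opening: 0.0553
```

Run:
```python
from h import *
plan(.5362,.0151,.0453,71)
```

```text
t 7.85 pos [536.4  15.   59. ] ang 71.15 open 55.3 q6 -72 F [-0.2 -0.5 -6.1]
shift mm [ 0.  -0.2 13.7] spin rad 0.003
```

Request:
{"fn": "drive_tool", "kwargs": {"series": [{"x": 0,"y": 0,"z": 7,"spin": 0},{"x": 0,"y": 0,"z": 4,"spin": 0},{"x": 0,"y": 0,"z": 2,"spin": 0},{"x": 0,"y": 0,"z": 0,"spin": 0}]}}

```text
time: 8.25
position: [0.5362, 0.0147, 0.0462]
tcp_rot: [[0.324, 0.946, -0.0], [0.946, -0.324, 0.0], [-0.0, -0.0, -1.0]]
force: [0.4, -0.3, -6.9]
opening: 0.0553
```

Request:
{"fn": "drive_tool", "kwargs": {"series": [{"x": 0,"y": 0,"z": 1,"spin": 0},{"x": 0,"y": 0,"z": 1,"spin": 0},{"x": 0,"y": 0,"z": 0,"spin": 0}]}}

```text
time: 8.55
position: [0.5367, 0.0146, 0.0453]
tcp_rot: [[0.324, 0.946, 0.001], [0.946, -0.324, -0.0], [0.0, 0.001, -1.0]]
force: [-3.4, -0.2, 1.8]
opening: 0.0553
```

Touched down (force went from −6.9 to +1.8). Release, narrowly.

Request:
{"fn": "drive_tool", "kwargs": {"hand": 64, "series": [{"x": 0,"y": 0,"z": 0,"spin": 0},{"x": 0,"y": 0,"z": 0,"spin": 0},{"x": 0,"y": 0,"z": 0,"spin": 0},{"x": 0,"y": 0,"z": -20,"spin": 0},{"x": 0,"y": 0,"z": -30,"spin": 0},{"x": 0,"y": 0,"z": -30,"spin": 0},{"x": 0,"y": 0,"z": -30,"spin": 0},{"x": 0,"y": -30,"z": -30,"spin": 0},{"x": 0,"y": -30,"z": 0,"spin": 0},{"x": 0,"y": 0,"z": 0,"spin": 0},{"x": 0,"y": 0,"z": 0,"spin": 0}]}}

```text
time: 9.65
position: [0.4798, 0.0342, 0.1847]
tcp_rot: [[0.323, 0.946, 0.002], [0.946, -0.323, -0.0], [0.0, 0.002, -1.0]]
force: [-0.1, -0.7, 0.3]
opening: 0.0642
```

```bash
cat >> h.py <<'E'
def fit2(p,poses,z,ups,margin=14,pitch=0):
    """joint fit of bricks in a picture to union mask; poses list of (x,y,yaw)"""
    n=len(poses)
    if np.isscalar(z): z=[z]*n
    x0=np.array(poses).ravel(); sc=np.tile([.006,.006,.06],n)
    def rend(v): 
        m=np.zeros((480,640))
        for i in range(n): m=np.maximum(m,render(proj(p,world(v[3*i],v[3*i+1],z[i],v[3*i+2],pitch,ups[i]))))
        return m
    reg=cv2.dilate((rend(x0)>0).astype(np.uint8),np.ones((2*margin+1,)*2)); m=red(p)*reg
    def c(v):
        r=rend(x0+v*sc)*reg; return 1-np.minimum(r,m).sum()/max(np.maximum(r,m).sum(),1)
    o=minimize(c,np.zeros(3*n),method="Powell",options=dict(xtol=.01,ftol=1e-5,maxiter=8))
    return (x0+o.x*sc).reshape(n,3),o.fun
E
python3 - <<'E'
from h import *
D=np.pi/180
w=read_camera("wrist")
v,c=fit2(w,[(.5635,.0945,-19*D),(.5362,.0147,-19*D)],.055,[1,0])
print(np.round(v,4),v[:,2]/D,c)
overlay(w,[world(*v[i,:2],.055,v[i,2],0,1-i) for i in(0,1)],"pics/w5.png")
plan()
E
```

```text
[[ 0.5625  0.09   -0.3284]
 [ 0.5375  0.0146 -0.3091]] [-18.815705   -17.71032548] 0.2176433226939105
t 9.70 pos [480.1  34.  184.4] ang 71.12 open 64.0 q6 -70 F [ 0.4 -0.2  0.6]
shift mm [0. 0. 0.] spin rad 0.000
```

View pics/w5.png

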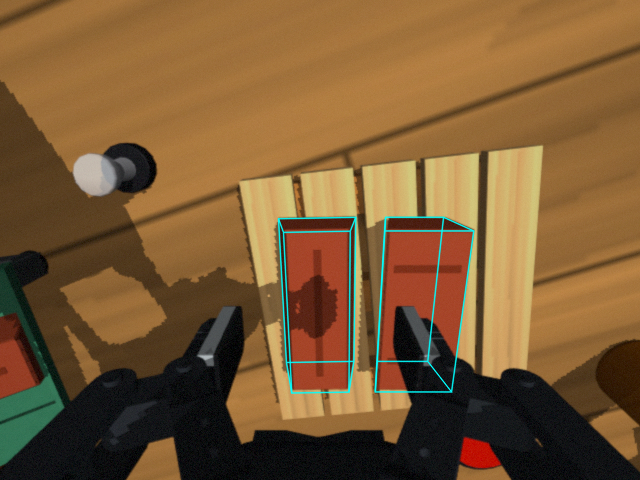

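```bash
python3 - <<'E'
import re
s=open('h.py').read()
s=s.replace("def world(","""def ign(p):
    c=p["color"].astype(int); mx=c.max(2);mn=c.min(2)
    return cv2.dilate(cv2.morphologyEx(((mx-mn<14)&(mx<170)).astype(np.uint8),cv2.MORPH_OPEN,np.ones((3,3))),np.ones((5,5)))
def world(""",1)
s=s.replace("np.ones((2*margin+1,)*2)); m=red(p)*reg","np.ones((2*margin+1,)*2))*(1-ign(p)); m=red(p)*reg")
s=s.replace("np.ones((2*margin+1,)*2))\n        m=red(p)*reg","np.ones((2*margin+1,)*2))*(1-ign(p))\n        m=red(p)*reg")
open('h.py','w').write(s)
E
python3 - <<'E'
from h import *
D=np.pi/180
w=read_camera("wrist")
v,c=fit2(w,[(.5635,.0945,-19*D),(.5362,.0147,-19*D)],.055,[1,0])
print(np.round(v,4),v[:,2]/D,c)
overlay(w,[world(*v[i,:2],.055,v[i,2],0,1-i) for i in(0,1)],"pics/w6.png",(230,180,500,420),2)
plan(.519,-.0403,.09,71)
E
```

```text
[[ 0.5633  0.0909 -0.3236]
 [ 0.5373  0.0148 -0.3091]] [-18.53902028 -17.71016811] 0.08461010373322186
t 9.75 pos [480.3  33.9 184.2] ang 71.11 open 63.9 q6 -70 F [ 0.8 -0.1 -0.2]
shift mm [-57.7  60.6  94.2] spin rad 0.002
```

View pics/w6.png

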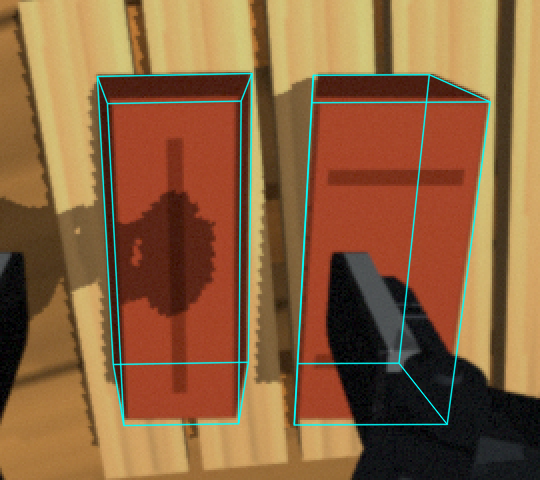

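Request:
{"fn": "drive_tool", "kwargs": {"hand": 0, "series": [{"x": -20,"y": 20,"z": 0,"spin": 0},{"x": -20,"y": 20,"z": 10,"spin": 0},{"x": -18,"y": 20,"z": 30,"spin": 0},{"x": 0,"y": 0,"z": 30,"spin": 0},{"x": 0,"y": 0,"z": 24,"spin": 0},{"x": 0,"y": 0,"z": 0,"spin": 0},{"x": 0,"y": 0,"z": 0,"spin": 0}]}}

```text
time: 10.45
position: [0.5176, -0.0405, 0.0896]
tcp_rot: [[0.324, 0.946, -0.002], [0.946, -0.324, 0.0], [-0.0, -0.002, -1.0]]
force: [-0.3, 0.1, 0.5]
opening: 0.0001
```

Run:
```python
from h import *
plan(.519,-.0403,.042,71)
w=read_camera("wrist");cv2.imwrite("pics/w7.png",w["color"][:,:,::-1])
```

```text
t 10.45 pos [517.6 -40.5  89.6] ang 71.08 open 0.1 q6 -78 F [-0.3  0.1  0.5]
shift mm [ 0.6  1.4 47.6] spin rad 0.001
```

View pics/w7.png

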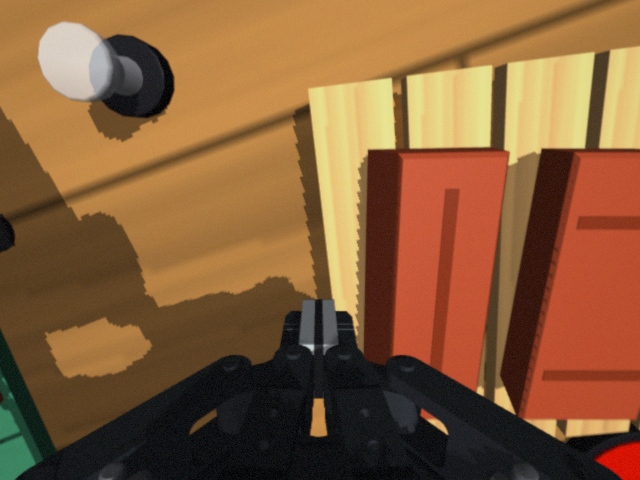

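Request:
{"fn": "drive_tool", "kwargs": {"series": [{"x": 0,"y": 0,"z": 0,"spin": 0.143},{"x": 0,"y": 0,"z": 0,"spin": 0.143},{"x": 0,"y": 0,"z": 0,"spin": 0.143},{"x": 0,"y": 0,"z": 0,"spin": 0.143},{"x": 0,"y": 0,"z": 0,"spin": 0.143},{"x": 0,"y": 0,"z": 0,"spin": 0.143},{"x": 0,"y": 0,"z": 0,"spin": 0.143},{"x": 0,"y": 0,"z": 0,"spin": 0.143},{"x": 0,"y": 0,"z": 0,"spin": 0.143},{"x": 0,"y": 0,"z": 0,"spin": 0.143},{"x": 0,"y": 0,"z": 0,"spin": 0.14},{"x": 0,"y": 0,"z": 0,"spin": 0}]}}

```text
time: 11.7
position: [0.5194, -0.0402, 0.0925]
tcp_rot: [[0.946, -0.323, 0.004], [-0.323, -0.946, -0.001], [0.004, -0.001, -1.0]]
force: [-0.2, 1.1, -0.5]
opening: 0.0001
```

Run:
```python
from h import *
plan(.519,-.0403,.042,-19)
```

```text
t 11.70 pos [519.4 -40.2  92.5] ang -18.85 open 0.1 q6 12 F [-0.2  1.1 -0.5]
shift mm [-0.6  0.2 50.5] spin rad 0.003
```

Request:
{"fn": "drive_tool", "kwargs": {"series": [{"x": 0,"y": 0,"z": 25,"spin": 0},{"x": 0,"y": 0,"z": 25,"spin": 0},{"x": 0,"y": 0,"z": 0,"spin": 0},{"x": 0,"y": -5,"z": 0,"spin": 0},{"x": 0,"y": -5,"z": 0,"spin": 0},{"x": 0,"y": -4,"z": 0,"spin": 0},{"x": 0,"y": 0,"z": 0,"spin": 0}]}}

```text
time: 12.4
position: [0.5234, -0.0264, 0.0416]
tcp_rot: [[0.947, -0.322, 0.002], [-0.322, -0.947, -0.0], [0.002, -0.001, -1.0]]
force: [0.3, 0.8, 0.0]
opening: 0.0
```

Request:
{"fn": "drive_tool", "kwargs": {"series": [{"x": 0,"y": -3,"z": 0,"spin": 0},{"x": 0,"y": -3,"z": 0,"spin": 0},{"x": 0,"y": -3,"z": 0,"spin": 0},{"x": 0,"y": 0,"z": 0,"spin": 0}]}}

```text
time: 12.8
position: [0.5253, -0.019, 0.0408]
tcp_rot: [[0.947, -0.322, 0.0], [-0.322, -0.947, -0.001], [0.001, 0.001, -1.0]]
force: [-1.9, -4.8, 3.3]
opening: 0.0003
```

Request:
{"fn": "drive_tool", "kwargs": {"series": [{"x": 0,"y": -3,"z": 0,"spin": 0},{"x": 0,"y": -3,"z": 0,"spin": 0},{"x": 0,"y": 0,"z": 0,"spin": 0}]}}

```text
time: 13.1
position: [0.5273, -0.0133, 0.0408]
tcp_rot: [[0.946, -0.323, 0.001], [-0.323, -0.946, -0.001], [0.001, 0.001, -1.0]]
force: [-1.8, -4.8, 4.9]
opening: -0.0005
```

Run:
```python
from h import *
D=np.pi/180
w=read_camera("wrist");cv2.imwrite("pics/w8.png",w["color"][:,:,::-1])
plan()
```

```text
t 13.15 pos [527.3 -13.3  40.8] ang -18.83 open -0.3 q6 15 F [-1.8 -4.9  5. ]
shift mm [0. 0. 0.] spin rad 0.000
```

View pics/w8.png

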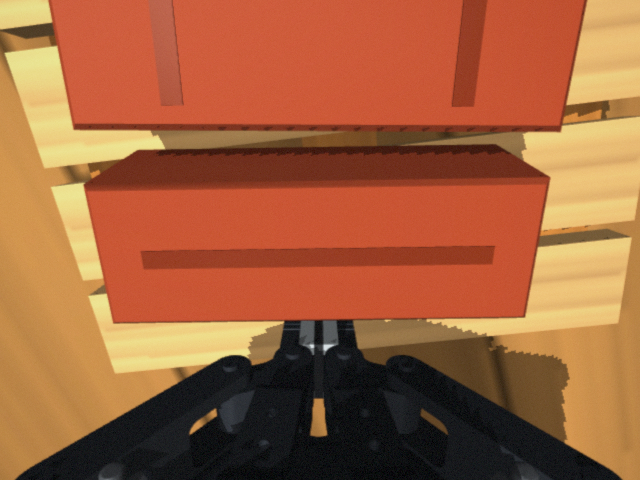

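Request:
{"fn": "drive_tool", "kwargs": {"series": [{"x": 0,"y": -3,"z": 0,"spin": 0},{"x": 0,"y": -3,"z": 0,"spin": 0},{"x": 0,"y": -3,"z": 0,"spin": 0},{"x": 0,"y": 0,"z": 0,"spin": 0}]}}

```text
time: 13.55
position: [0.5303, -0.0047, 0.0408]
tcp_rot: [[0.946, -0.323, 0.001], [-0.323, -0.946, -0.001], [0.001, 0.0, -1.0]]
force: [-1.2, -4.8, 4.2]
opening: -0.0001
```

Request:
{"fn": "drive_tool", "kwargs": {"series": [{"x": 0,"y": -1.5,"z": 0,"spin": 0},{"x": 0,"y": 0,"z": 0,"spin": 0}]}}

```text
time: 13.75
position: [0.5306, -0.0035, 0.0408]
tcp_rot: [[0.946, -0.323, 0.0], [-0.323, -0.946, -0.001], [0.001, 0.001, -1.0]]
force: [-1.5, -5.3, 5.7]
opening: -0.0004
```

Request:
{"fn": "drive_tool", "kwargs": {"series": [{"x": 0,"y": -1.5,"z": 0,"spin": 0},{"x": 0,"y": 0,"z": 0,"spin": 0}]}}

```text
time: 13.95
position: [0.5311, -0.0021, 0.0408]
tcp_rot: [[0.946, -0.323, 0.0], [-0.323, -0.946, -0.001], [0.001, 0.001, -1.0]]
force: [-1.7, -5.8, 5.7]
opening: -0.0
```

Request:
{"fn": "drive_tool", "kwargs": {"series": [{"x": 0,"y": -1.5,"z": 0,"spin": 0},{"x": 0,"y": 0,"z": 0,"spin": 0}]}}

```text
time: 14.15
position: [0.5314, -0.001, 0.0408]
tcp_rot: [[0.947, -0.323, -0.0], [-0.323, -0.947, -0.002], [0.0, 0.002, -1.0]]
force: [-1.5, -7.0, 6.5]
opening: -0.0007
```

Run:
```python
from h import *
D=np.pi/180
w=read_camera("wrist");cv2.imwrite("pics/w9.png",w["color"][:,:,::-1])
plan()
```

```text
t 14.20 pos [531.3  -1.   40.8] ang -18.82 open 0.3 q6 16 F [-2.9 -6.3  6.4]
shift mm [0. 0. 0.] spin rad 0.000
```

View pics/w9.png

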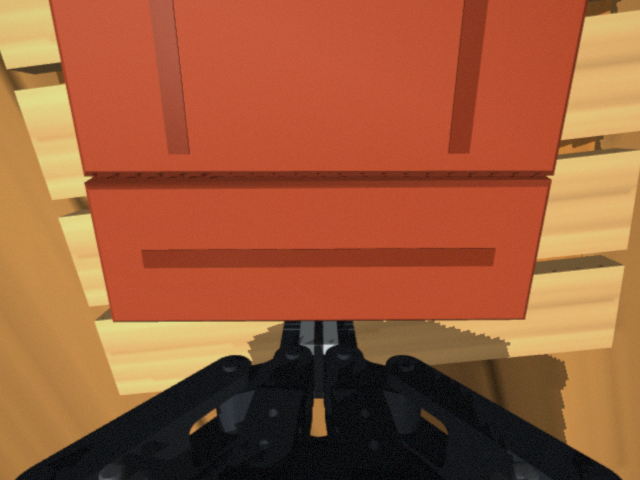

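Request:
{"fn": "drive_tool", "kwargs": {"series": [{"x": 0,"y": -1.5,"z": 0,"spin": 0},{"x": 0,"y": 0,"z": 0,"spin": 0}]}}

```text
time: 14.4
position: [0.5316, -0.0001, 0.0408]
tcp_rot: [[0.947, -0.322, -0.001], [-0.322, -0.947, -0.002], [0.0, 0.003, -1.0]]
force: [-3.1, -8.3, 6.7]
opening: -0.0002
```

Request:
{"fn": "drive_tool", "kwargs": {"series": [{"x": 0,"y": -1.2,"z": 0,"spin": 0},{"x": 0,"y": 0,"z": 0,"spin": 0}]}}

```text
time: 14.6
position: [0.5319, 0.0008, 0.0408]
tcp_rot: [[0.947, -0.322, -0.001], [-0.322, -0.947, -0.003], [0.0, 0.003, -1.0]]
force: [-3.6, -9.9, 7.7]
opening: -0.0001
```

Request:
{"fn": "drive_tool", "kwargs": {"series": [{"x": 0,"y": -1.2,"z": 0,"spin": 0},{"x": 0,"y": 0,"z": 0,"spin": 0}]}}

```text
time: 14.8
position: [0.5323, 0.0019, 0.0408]
tcp_rot: [[0.947, -0.322, -0.001], [-0.322, -0.947, -0.003], [0.0, 0.003, -1.0]]
force: [-2.7, -10.1, 7.4]
opening: -0.0001
```

Run:
```python
from h import *
w=read_camera("wrist");cv2.imwrite("pics/w10.png",cv2.resize(w["color"][130:240,50:610,::-1],None,fx=1.4,fy=2.8,interpolation=3))
plan()
```

```text
t 14.85 pos [532.3   1.9  40.8] ang -18.80 open -0.2 q6 17 F [-3.6 -9.1  5.7]
shift mm [0. 0. 0.] spin rad 0.000
```

View pics/w10.png

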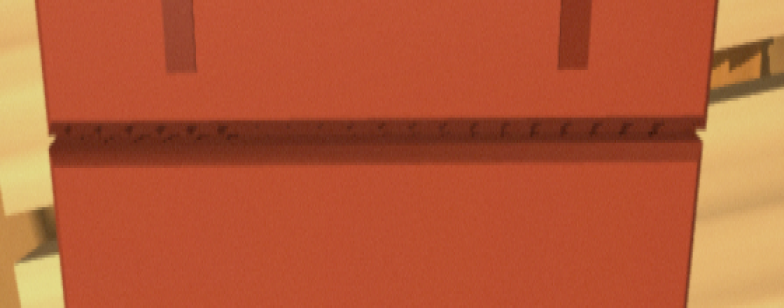

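Request:
{"fn": "drive_tool", "kwargs": {"series": [{"x": 0,"y": 8,"z": 0,"spin": 0},{"x": 0,"y": 12,"z": 0,"spin": 0},{"x": 0,"y": 10,"z": -25,"spin": 0},{"x": 0,"y": 10,"z": -35,"spin": 0},{"x": 0,"y": 0,"z": -35,"spin": 0},{"x": 0,"y": 0,"z": -35,"spin": 0},{"x": 0,"y": 0,"z": -35,"spin": 0},{"x": 0,"y": 0,"z": -15,"spin": 0},{"x": 0,"y": 0,"z": 0,"spin": 0},{"x": 0,"y": 0,"z": 0,"spin": 0}]}}

```text
time: 15.85
position: [0.5188, -0.0341, 0.2187]
tcp_rot: [[0.946, -0.323, -0.002], [-0.323, -0.946, 0.001], [-0.002, 0.0, -1.0]]
force: [0.1, 0.6, -1.3]
opening: -0.0
```

Run:
```python
from h import *
D=np.pi/180
w=read_camera("wrist");t=read_camera("top")
n=np.array([.3256,.9455]);L=np.array([.5645,.0925])
g=[(*L,-19*D),(*(L-.056*n),-19*D)]
for p in (w,):
    v,c=fit2(p,g,.055,[1,0]);print(np.round(v,4),v[:,2]/D,c)
    d=v[0,:2]-v[1,:2];print("sep n, ax",d@n,d@[.9455,-.3256],"mid",v[:,:2].mean(0))
overlay(w,[world(*v[i,:2],.055,v[i,2],0,1-i) for i in(0,1)],"pics/w11.png")
plan()
cv2.imwrite("pics/t11.png",cv2.resize(t["color"][120:320,200:500,::-1],None,fx=2.5,fy=2.5,interpolation=3))
```

```text
[[ 0.5611  0.0889 -0.3286]
 [ 0.5449  0.0415 -0.3248]] [-18.82761774 -18.61116631] 0.023179059605662466
sep n, ax 0.05012640497165841 -0.00016730659949436118 mid [0.55298036 0.06521396]
t 15.95 pos [518.  -33.9 217.5] ang -18.85 open -0.0 q6 12 F [-0.3  0.3 -0.5]
shift mm [0. 0. 0.] spin rad 0.000
```

View pics/w11.png

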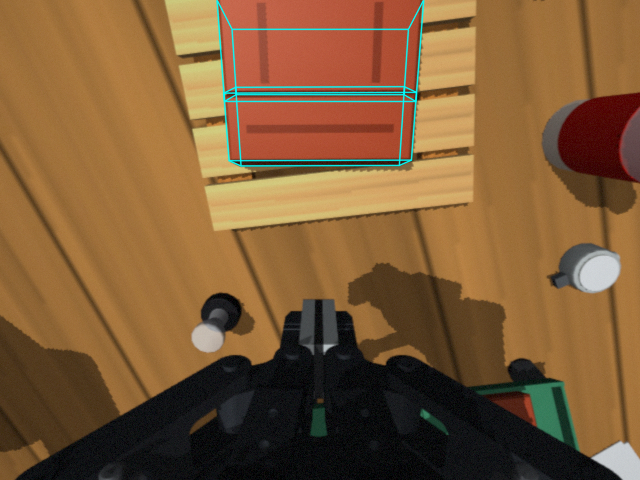

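View pics/t11.png

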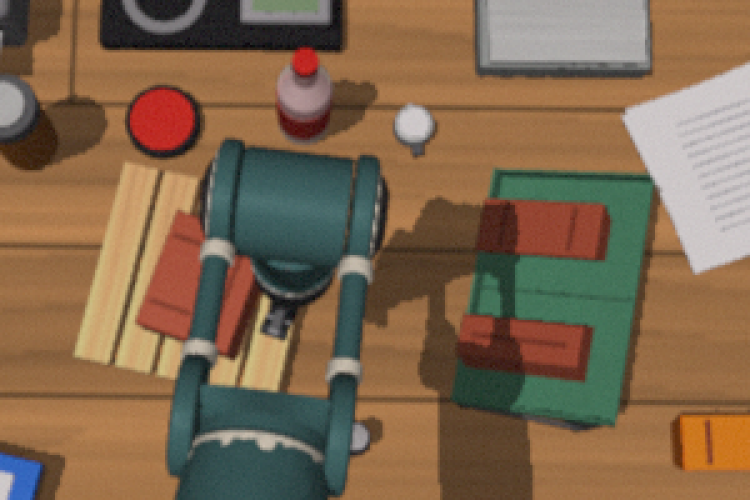

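Request:
{"fn": "drive_tool", "kwargs": {"hand": 85, "series": [{"x": 19.6,"y": 22,"z": -5,"spin": 0},{"x": 19.6,"y": 22,"z": -5,"spin": 0},{"x": 19.6,"y": 22,"z": -5,"spin": 0},{"x": 19.6,"y": 22,"z": -5,"spin": 0},{"x": 19.6,"y": 22,"z": -5,"spin": 0},{"x": 19.6,"y": 22,"z": -5,"spin": 0},{"x": 19.6,"y": 22,"z": 0,"spin": 0},{"x": 0,"y": 0,"z": 0,"spin": -0.104},{"x": 0,"y": 0,"z": 0,"spin": -0.104},{"x": 0,"y": 0,"z": 0,"spin": 0},{"x": 0,"y": 0,"z": 0,"spin": 0}]}}

```text
time: 17.05
position: [0.599, -0.2238, 0.2482]
tcp_rot: [[0.992, -0.123, -0.003], [-0.123, -0.992, 0.001], [-0.003, -0.001, -1.0]]
force: [-0.4, -0.3, -0.4]
opening: 0.0849
```

Run:
```python
from h import *
D=np.pi/180
w=read_camera("wrist")
for name,g,up in [("over",(.612,-.314,-97.5*D),1),("flat1",(.485,-.29,-97.5*D),0)]:
    v,c=fit([w],g,.09,up,-30*D,True,margin=30);print(name,np.round(v,4),v[2]/D,c)
    if up: V=v
overlay(w,[world(V[0],V[1],V[3],V[2],-30*D,1),world(v[0],v[1],v[3],v[2],-30*D,0)],"pics/w12.png")
plan()
```

```text
over [ 0.6129 -0.3202 -1.7647  0.0859] -101.1124022932476 0.030394136874245414
flat1 [ 0.4821 -0.2942 -1.7874  0.085 ] -102.40897452042772 0.10390554385915918
t 17.10 pos [ 599.2 -223.8  248.7] ang -7.03 open 84.8 q6 -16 F [-0.5  0.3  0.6]
shift mm [0. 0. 0.] spin rad 0.000
```

View pics/w12.png

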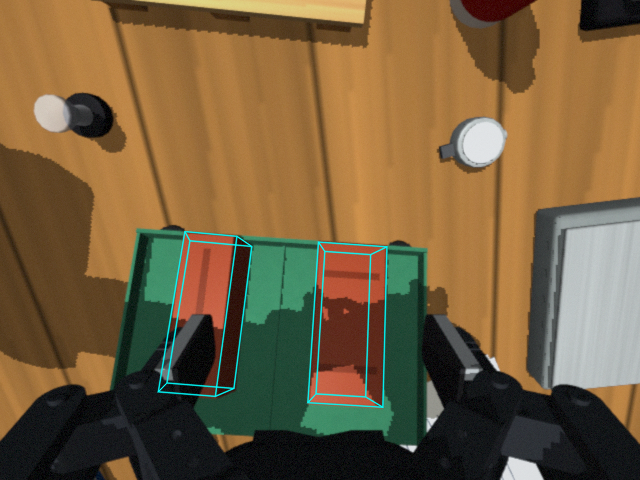

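Run:
```python
from h import *
w=read_camera("wrist")
for n,uv,z in [("stamp",(88,115),0),("stampTop",(53,113),.07),("counter",(480,142),.02),("counterlever",(443,152),.02),("boardcornerR",(366,22),.034),("boardL",(105,0),.034),("rackTL",(138,230),.05),("rackTR",(427,248),.05),("foot1",(172,230),0),("foot2",(400,246),0),("book",(540,210),0),("bottle",(470,10),0)]:
    print(n,np.round(ray(w,uv,z),3))
plan(.6129,-.3202,.15,-11.1)
```

```text
stamp [ 0.377 -0.104  0.   ]
stampTop [ 0.39  -0.106  0.07 ]
counter [ 0.764 -0.177  0.02 ]
counterlever [ 0.728 -0.182  0.02 ]
boardcornerR [ 0.659 -0.064  0.034]
boardL [ 0.441 -0.02   0.034]
rackTL [ 0.422 -0.217  0.05 ]
rackTR [ 0.701 -0.27   0.05 ]
foot1 [ 0.432 -0.233  0.   ]
foot2 [ 0.684 -0.282  0.   ]
book [ 0.839 -0.259  0.   ]
bottle [ 0.761 -0.058  0.   ]
t 17.15 pos [ 599.3 -223.8  249.2] ang -7.01 open 85.2 q6 -16 F [0.2 0.1 0. ]
shift mm [25.4 94.  99.1] spin rad 0.071
```

Request:
{"fn": "drive_tool", "kwargs": {"series": [{"x": 8,"y": 24,"z": 0,"spin": 0.071},{"x": 9,"y": 24,"z": 0,"spin": 0},{"x": 9,"y": 24,"z": 0,"spin": 0},{"x": 0,"y": 23,"z": 10,"spin": 0},{"x": 0,"y": 0,"z": 30,"spin": 0},{"x": 0,"y": 0,"z": 30,"spin": 0},{"x": 0,"y": 0,"z": 15,"spin": 0},{"x": 0,"y": 0,"z": 0,"spin": 0},{"x": 0,"y": 0,"z": 0,"spin": 0}]}}

```text
time: 18.05
position: [0.6093, -0.322, 0.1659]
tcp_rot: [[0.982, -0.191, 0.0], [-0.191, -0.982, -0.0], [0.0, 0.0, -1.0]]
force: [-0.2, -0.6, 0.3]
opening: 0.0851
```

Run:
```python
from h import *
D=np.pi/180
plan(.6129,-.3202,.078,-11.1)
w=read_camera("wrist")
for name,g,up in [("over",(.6129,-.3202,-101.1*D),1)]:
    v,c=fit([w],g,.086,up,-30*D,True,margin=25);print(name,np.round(v,4),v[2]/D,c)
overlay(w,[world(v[0],v[1],v[3],v[2],-30*D,1)],"pics/w13.png")
```

```text
t 18.05 pos [ 609.3 -322.   165.9] ang -11.00 open 85.1 q6 -19 F [-0.2 -0.6  0.3]
shift mm [ 3.2 -2.5 87.9] spin rad 0.002
over [ 0.6129 -0.3187 -1.7614  0.088 ] -100.91851869176925 0.020999568905304966
```

View pics/w13.png

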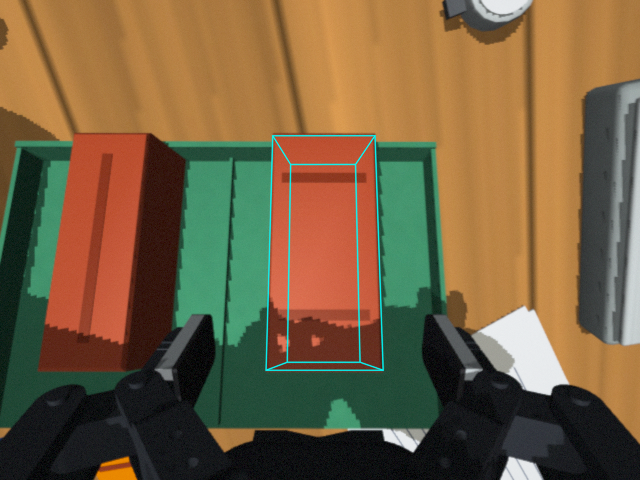

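Request:
{"fn": "drive_tool", "kwargs": {"series": [{"x": 3.2,"y": -4,"z": 20,"spin": 0},{"x": 0,"y": 0,"z": 25,"spin": 0},{"x": 0,"y": 0,"z": 22,"spin": 0},{"x": 0,"y": 0,"z": 14,"spin": 0},{"x": 0,"y": 0,"z": 0,"spin": 0},{"x": 0,"y": 0,"z": 0,"spin": 0}]}}

```text
time: 18.7
position: [0.6137, -0.3192, 0.0856]
tcp_rot: [[0.982, -0.191, 0.002], [-0.191, -0.982, -0.001], [0.002, 0.001, -1.0]]
force: [0.4, -0.3, 0.2]
opening: 0.0849
```

Request:
{"fn": "drive_tool", "kwargs": {"series": [{"x": 0,"y": 0,"z": 5,"spin": 0},{"x": 0,"y": 0,"z": 0,"spin": 0}]}}

```text
time: 18.9
position: [0.6134, -0.3192, 0.0802]
tcp_rot: [[0.982, -0.191, 0.001], [-0.191, -0.982, -0.001], [0.001, 0.001, -1.0]]
force: [-0.5, -0.1, 0.1]
opening: 0.0853
```

Request:
{"fn": "drive_tool", "kwargs": {"hand": 0, "series": [{"x": 0,"y": 0,"z": 0,"spin": 0},{"x": 0,"y": 0,"z": 0,"spin": 0},{"x": 0,"y": 0,"z": 0,"spin": 0},{"x": 0,"y": 0,"z": 0,"spin": 0},{"x": 0,"y": 0,"z": 0,"spin": 0}]}}

```text
time: 19.4
position: [0.613, -0.319, 0.0802]
tcp_rot: [[0.982, -0.191, 0.001], [-0.191, -0.982, -0.0], [0.001, 0.0, -1.0]]
force: [-2.6, 0.8, 5.4]
opening: 0.0619
```

Request:
{"fn": "drive_tool", "kwargs": {"series": [{"x": 0,"y": 0,"z": -8,"spin": 0},{"x": 0,"y": 0,"z": -15,"spin": 0},{"x": 0,"y": 0,"z": -20,"spin": 0},{"x": 0,"y": 0,"z": -20,"spin": 0},{"x": 0,"y": 0,"z": 0,"spin": 0}]}}

```text
time: 19.9
position: [0.6149, -0.32, 0.1461]
tcp_rot: [[0.982, -0.191, 0.006], [-0.191, -0.982, -0.003], [0.006, 0.002, -1.0]]
force: [1.1, -0.7, -6.3]
opening: 0.0616
```

Run:
```python
from h import *
w=read_camera("wrist");cv2.imwrite("pics/w14.png",w["color"][:,:,::-1])
s=read_camera("scene");cv2.imwrite("pics/s14.png",cv2.resize(s["color"][200:420,150:420,::-1],None,fx=2.5,fy=2.5,interpolation=3))
plan(.556,-.142,.13,-11.1)
```

```text
t 20.00 pos [ 612.9 -318.8  142.4] ang -11.00 open 61.9 q6 -19 F [-0.6 -0.4 -7.2]
shift mm [ -89.6 -162.7   12.3] spin rad 0.002
```

View pics/w14.png

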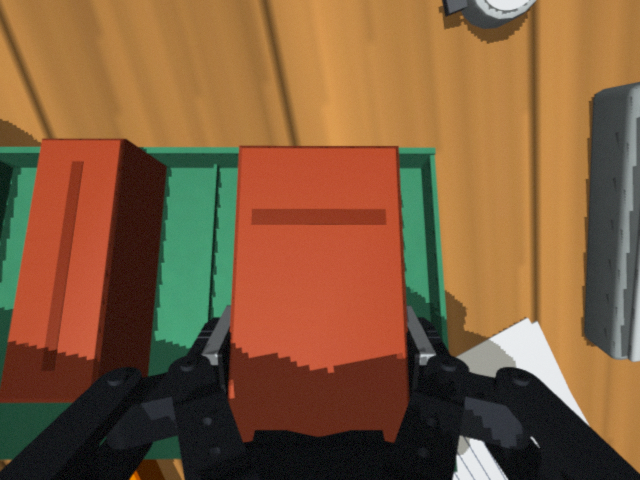

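View pics/s14.png

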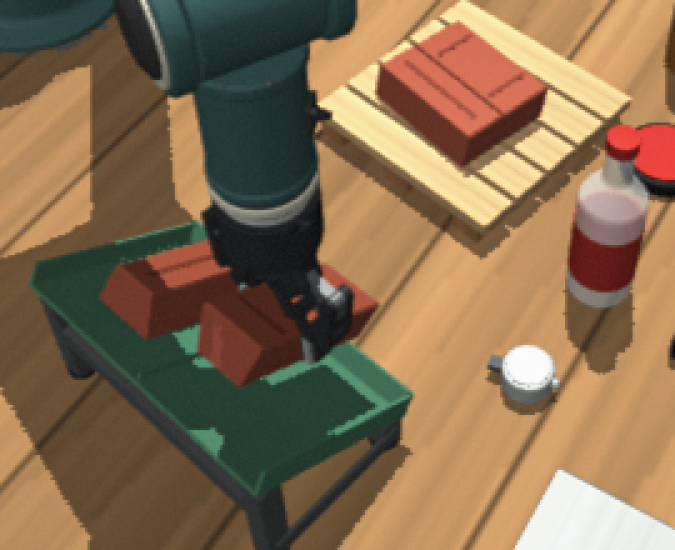

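Request:
{"fn": "drive_tool", "kwargs": {"series": [{"x": -6.4,"y": -13,"z": -5,"spin": 0},{"x": -13,"y": -26,"z": 0,"spin": 0},{"x": -13,"y": -26,"z": 0,"spin": 0},{"x": -13,"y": -26,"z": 0,"spin": 0},{"x": -13,"y": -26,"z": 0,"spin": 0},{"x": -13,"y": -26,"z": 0,"spin": 0},{"x": -12,"y": -26,"z": 0,"spin": 0},{"x": -6,"y": -14,"z": 10,"spin": 0},{"x": 0,"y": 0,"z": 25,"spin": 0},{"x": 0,"y": 0,"z": 25,"spin": 0},{"x": 0,"y": 0,"z": 20,"spin": 0},{"x": 0,"y": 0,"z": 0,"spin": 0}]}}

```text
time: 21.2
position: [0.5554, -0.1207, 0.0622]
tcp_rot: [[0.982, -0.191, -0.01], [-0.191, -0.982, 0.002], [-0.01, -0.001, -1.0]]
force: [-2.0, 0.1, -7.0]
opening: 0.0618
```

Run:
```python
from h import *
w=read_camera("wrist");cv2.imwrite("pics/w15.png",w["color"][:,:,::-1])
s=read_camera("scene");cv2.imwrite("pics/s15.png",cv2.resize(s["color"][200:420,150:420,::-1],None,fx=2.5,fy=2.5,interpolation=3))
plan(.560,-.122,.05,-11.1)
```

```text
t 21.30 pos [ 558.8 -121.8   66.1] ang -11.00 open 61.4 q6 -4 F [-0.1 -0.3 -5.9]
shift mm [ 1.2 -0.  16.1] spin rad 0.002
```

View pics/s15.png

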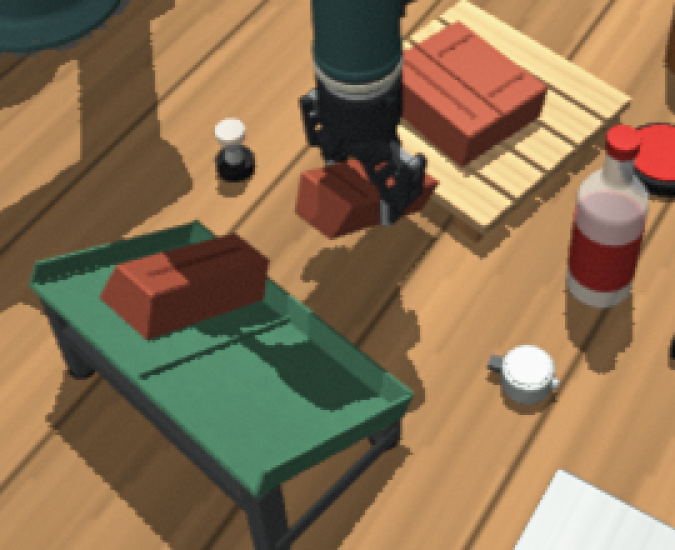

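Request:
{"fn": "drive_tool", "kwargs": {"series": [{"x": 0,"y": 6,"z": 4,"spin": 0},{"x": 0,"y": 6,"z": 6,"spin": 0},{"x": 0,"y": 2,"z": 4,"spin": 0},{"x": 0,"y": 0,"z": 0,"spin": 0}]}}

```text
time: 21.7
position: [0.5567, -0.1364, 0.0528]
tcp_rot: [[0.981, -0.192, -0.001], [-0.192, -0.981, 0.0], [-0.001, -0.0, -1.0]]
force: [-1.9, 0.5, -7.3]
opening: 0.0618
```

Request:
{"fn": "drive_tool", "kwargs": {"series": [{"x": 0,"y": 0,"z": 3,"spin": 0},{"x": 0,"y": 0,"z": 3,"spin": 0},{"x": 0,"y": 0,"z": 0,"spin": 0}]}}

```text
time: 22.0
position: [0.5569, -0.1356, 0.0468]
tcp_rot: [[0.982, -0.191, -0.001], [-0.191, -0.982, 0.0], [-0.001, -0.0, -1.0]]
force: [0.7, 0.3, -6.7]
opening: 0.0618
```

Not yet touching; continue down with a backward drag.

Request:
{"fn": "drive_tool", "kwargs": {"series": [{"x": 0,"y": 2,"z": 3,"spin": 0},{"x": 0,"y": 2,"z": 2,"spin": 0},{"x": 0,"y": 2,"z": 2,"spin": 0},{"x": 0,"y": 0,"z": 0,"spin": 0}]}}

```text
time: 22.4
position: [0.5562, -0.1419, 0.0403]
tcp_rot: [[0.982, -0.191, -0.0], [-0.191, -0.982, 0.0], [-0.0, -0.0, -1.0]]
force: [0.3, 0.9, -4.6]
opening: 0.0617
```

Request:
{"fn": "drive_tool", "kwargs": {"series": [{"x": 0,"y": 3,"z": 3,"spin": 0},{"x": 0,"y": 3,"z": 3,"spin": 0},{"x": 0,"y": 0,"z": 0,"spin": 0}]}}

```text
time: 22.7
position: [0.5555, -0.1482, 0.035]
tcp_rot: [[0.982, -0.191, 0.001], [-0.191, -0.982, -0.0], [0.001, 0.0, -1.0]]
force: [-1.7, 0.6, 2.5]
opening: 0.0613
```

Run:
```python
from h import *
s=read_camera("scene");cv2.imwrite("pics/s16.png",cv2.resize(s["color"][220:340,220:380,::-1],None,fx=4,fy=4,interpolation=3))
plan()
```

```text
t 22.75 pos [ 555.5 -148.1   35. ] ang -11.03 open 61.6 q6 -6 F [-2.   0.   3.9]
shift mm [0. 0. 0.] spin rad 0.000
```

View pics/s16.png

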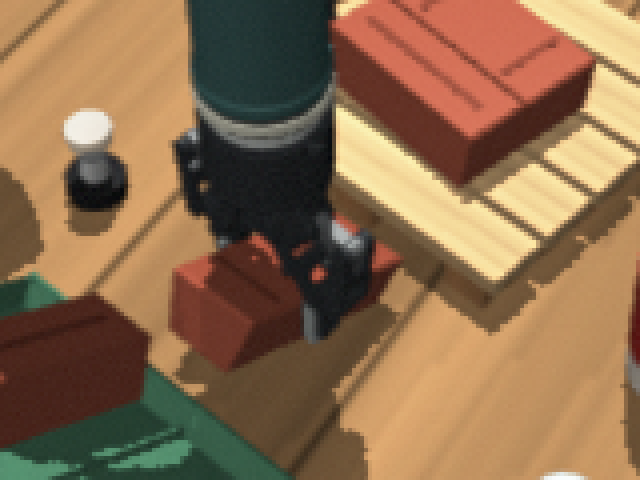

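Request:
{"fn": "drive_tool", "kwargs": {"series": [{"x": 0,"y": 2,"z": 3,"spin": 0},{"x": 0,"y": 2,"z": 3,"spin": 0},{"x": 0,"y": 0,"z": 0,"spin": 0}]}}

```text
time: 23.05
position: [0.555, -0.1533, 0.0294]
tcp_rot: [[0.982, -0.19, 0.001], [-0.19, -0.982, -0.002], [0.002, 0.002, -1.0]]
force: [-4.2, -3.5, 6.1]
opening: 0.0617
```

Request:
{"fn": "drive_tool", "kwargs": {"series": [{"x": 0,"y": 2.5,"z": 3,"spin": 0},{"x": 0,"y": 2.5,"z": 3,"spin": 0},{"x": 0,"y": 2.5,"z": 3,"spin": 0},{"x": 0,"y": 0,"z": 0,"spin": 0}]}}

```text
time: 23.45
position: [0.5537, -0.1605, 0.0198]
tcp_rot: [[0.982, -0.191, 0.002], [-0.191, -0.982, -0.002], [0.002, 0.002, -1.0]]
force: [-2.3, -4.9, 4.7]
opening: 0.0617
```

Run:
```python
from h import *
s=read_camera("scene");cv2.imwrite("pics/s17.png",cv2.resize(s["color"][220:340,220:380,::-1],None,fx=4,fy=4,interpolation=3))
plan()
```

```text
t 23.50 pos [ 553.7 -160.4   19.9] ang -11.00 open 61.6 q6 -8 F [-1.9 -4.5  4.8]
shift mm [0. 0. 0.] spin rad 0.000
```

View pics/s17.png

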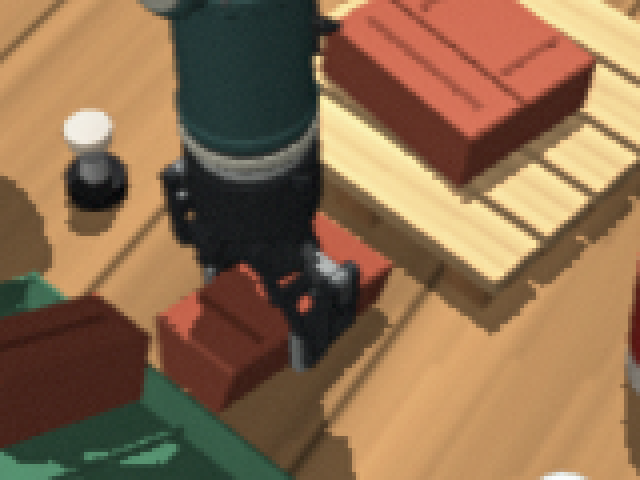

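Rotating in the grip as intended (about 13 N). Continue until flat.

Request:
{"fn": "drive_tool", "kwargs": {"series": [{"x": 0,"y": 1,"z": 3,"spin": 0},{"x": 0,"y": 1,"z": 3,"spin": 0},{"x": 0,"y": 0,"z": 0,"spin": 0}]}}

```text
time: 23.8
position: [0.5537, -0.1624, 0.0137]
tcp_rot: [[0.982, -0.191, 0.003], [-0.191, -0.982, -0.002], [0.003, 0.001, -1.0]]
force: [-1.8, -5.2, 2.9]
opening: 0.0614
```

Request:
{"fn": "drive_tool", "kwargs": {"series": [{"x": 0,"y": 0.5,"z": 2,"spin": 0},{"x": 0,"y": 0,"z": 2,"spin": 0},{"x": 0,"y": 0,"z": 0,"spin": 0}]}}

```text
time: 24.1
position: [0.5538, -0.1627, 0.0098]
tcp_rot: [[0.982, -0.191, 0.003], [-0.191, -0.982, -0.002], [0.003, 0.001, -1.0]]
force: [-1.6, -4.6, 2.9]
opening: 0.0616
```

Run:
```python
from h import *
s=read_camera("scene");cv2.imwrite("pics/s18.png",cv2.resize(s["color"][220:340,220:380,::-1],None,fx=4,fy=4,interpolation=3))
plan()
```

```text
t 24.15 pos [ 553.8 -162.6    9.9] ang -11.01 open 61.8 q6 -8 F [-0.4 -5.1  3.2]
shift mm [0. 0. 0.] spin rad 0.000
```

View pics/s18.png

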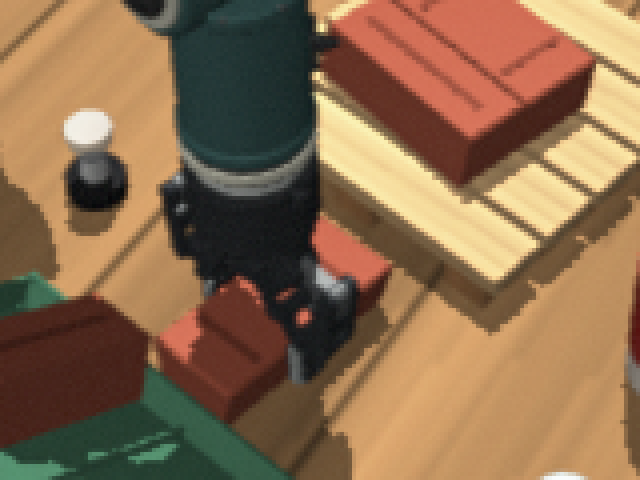

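Request:
{"fn": "drive_tool", "kwargs": {"series": [{"x": 0,"y": 0,"z": 2,"spin": 0},{"x": 0,"y": 0,"z": 0,"spin": 0}]}}

```text
time: 24.35
position: [0.5537, -0.1624, 0.0078]
tcp_rot: [[0.982, -0.191, 0.003], [-0.191, -0.982, -0.001], [0.003, 0.001, -1.0]]
force: [0.0, -5.0, 2.6]
opening: 0.0617
```

Request:
{"fn": "drive_tool", "kwargs": {"series": [{"x": 0,"y": 0,"z": 2,"spin": 0},{"x": 0,"y": 0,"z": 0,"spin": 0}]}}

```text
time: 24.55
position: [0.5534, -0.1619, 0.0056]
tcp_rot: [[0.982, -0.191, 0.002], [-0.191, -0.982, -0.001], [0.002, 0.0, -1.0]]
force: [0.3, -4.2, 2.1]
opening: 0.0621
```

Request:
{"fn": "drive_tool", "kwargs": {"series": [{"x": 0,"y": 0,"z": 1.5,"spin": 0},{"x": 0,"y": 0,"z": 0,"spin": 0}]}}

```text
time: 24.75
position: [0.5533, -0.1618, 0.0044]
tcp_rot: [[0.982, -0.191, 0.002], [-0.191, -0.982, -0.001], [0.002, 0.0, -1.0]]
force: [-0.9, -4.6, 4.6]
opening: 0.0617
```

Run:
```python
from h import *
w=read_camera("wrist");cv2.imwrite("pics/w18.png",w["color"][:,:,::-1])
s=read_camera("scene");cv2.imwrite("pics/s19.png",cv2.resize(s["color"][260:340,240:340,::-1],None,fx=6,fy=6,interpolation=3))
plan()
```

```text
t 24.85 pos [ 553.3 -161.8    4.4] ang -11.00 open 61.5 q6 -8 F [ 0.2 -5.7  4.5]
shift mm [0. 0. 0.] spin rad 0.000
```

View pics/s19.png

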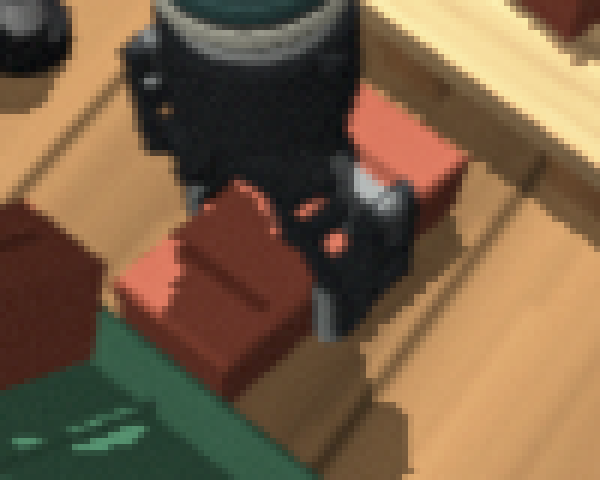

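Request:
{"fn": "drive_tool", "kwargs": {"series": [{"x": 0,"y": 0,"z": 1.5,"spin": 0},{"x": 0,"y": 0,"z": 0,"spin": 0}]}}

```text
time: 25.05
position: [0.5533, -0.1618, 0.0043]
tcp_rot: [[0.982, -0.191, 0.001], [-0.191, -0.982, -0.001], [0.001, 0.0, -1.0]]
force: [-3.9, -3.7, 14.8]
opening: 0.0614
```

Request:
{"fn": "drive_tool", "kwargs": {"series": [{"x": 0,"y": 0,"z": 1.5,"spin": 0},{"x": 0,"y": 0,"z": 0,"spin": 0}]}}

```text
time: 25.25
position: [0.5532, -0.1618, 0.0042]
tcp_rot: [[0.982, -0.19, 0.001], [-0.19, -0.982, -0.001], [0.001, 0.0, -1.0]]
force: [-7.4, -2.6, 24.3]
opening: 0.0616
```

Request:
{"fn": "drive_tool", "kwargs": {"series": [{"x": 0,"y": 0,"z": -10,"spin": 0},{"x": 0,"y": 0,"z": -20,"spin": 0},{"x": 0,"y": 0,"z": -30,"spin": 0},{"x": 0,"y": 0,"z": -30,"spin": 0},{"x": 0,"y": 0,"z": -30,"spin": 0.068},{"x": 0,"y": 0,"z": -22,"spin": 0.068},{"x": 0,"y": 0,"z": 0,"spin": 0},{"x": 0,"y": 0,"z": 0,"spin": 0}]}}

```text
time: 26.05
position: [0.5507, -0.1603, 0.1405]
tcp_rot: [[0.947, -0.32, -0.004], [-0.32, -0.947, 0.002], [-0.004, -0.0, -1.0]]
force: [-0.8, 0.1, -6.6]
opening: 0.0618
```

Run:
```python
from h import *
D=np.pi/180
s=bot.observe();p=np.array(s["position"]);R=np.array(s["tcp_rot"])
w=read_camera("wrist")
zc=p[2]-.0042+.021
best=None
for pit in(-6,-3,0,3):
    g=p-R[:,1]*.008
    v,c=fit([w],(g[0],g[1],-108.8*D),zc,1,pit*D,False,margin=25)
    d=R.T@(np.array([v[0],v[1],zc])-p)*1000
    print(pit,np.round(v,4),v[2]/D,"tool off",np.round(d,1),round(c,4))
    if best is None or c<best[0]: best=(c,pit,v)
c,pit,v=best
overlay(w,[world(v[0],v[1],zc,v[2],pit*D,1)],"pics/w20.png")
sc=read_camera("scene");cv2.imwrite("pics/s20.png",cv2.resize(sc["color"][170:320,230:400,::-1],None,fx=4,fy=4,interpolation=3))
plan(.5806,.0587,.13,-18.8)
```

```text
-6 [ 0.5532 -0.1518 -1.8952] -108.58624546882382 tool off [ -0.4  -8.8 -16.8] 0.0086
-3 [ 0.5531 -0.1509 -1.8942] -108.52724175160361 tool off [ -0.7  -9.7 -16.8] 0.0213
0 [ 0.5532 -0.1499 -1.8929] -108.45676073809213 tool off [ -1.  -10.7 -16.8] 0.035
3 [ 0.5532 -0.1502 -1.8956] -108.60923253175099 tool off [ -0.9 -10.3 -16.8] 0.0494
t 26.15 pos [ 549.8 -160.2  139.3] ang -18.71 open 61.3 q6 -0 F [-0.8  0.4 -7.8]
shift mm [ -41.  -217.2    9.6] spin rad 0.002
```

View pics/w20.png

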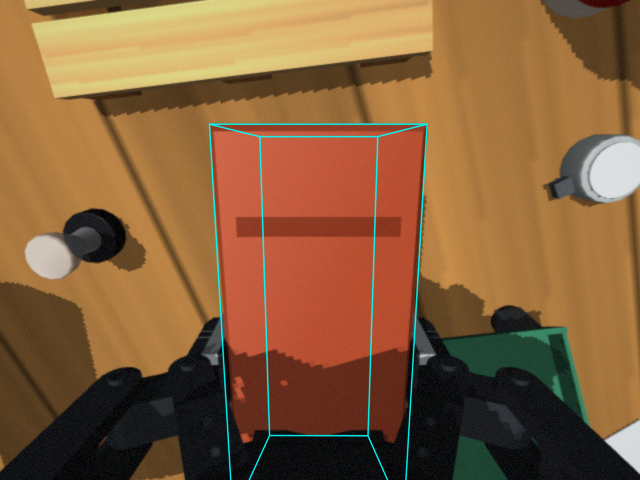

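View pics/s20.png

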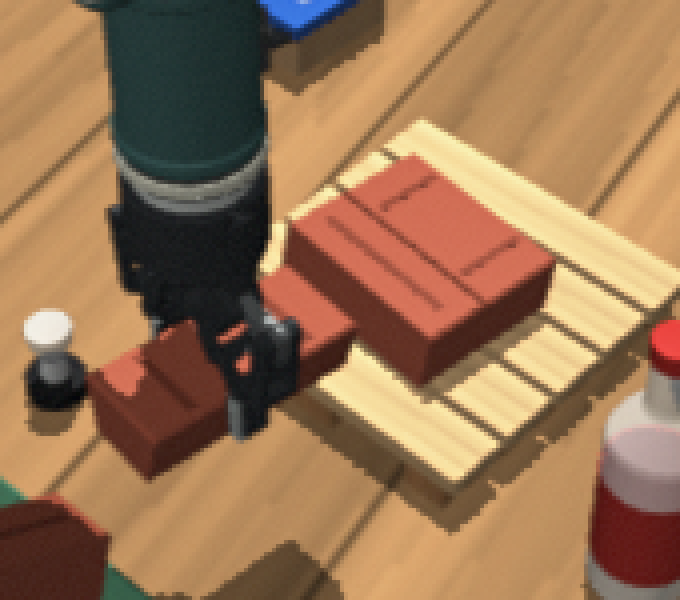

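Request:
{"fn": "drive_tool", "kwargs": {"series": [{"x": 0,"y": 0,"z": 25,"spin": 0},{"x": 0,"y": 0,"z": 30,"spin": 0},{"x": 0,"y": 0,"z": 30,"spin": 0},{"x": 0,"y": 0,"z": 25,"spin": 0},{"x": 0,"y": 0,"z": 15,"spin": 0},{"x": 0,"y": 0,"z": 7,"spin": 0},{"x": 0,"y": 0,"z": 0,"spin": 0},{"x": 0,"y": 0,"z": 0,"spin": 0}]}}

```text
time: 26.95
position: [0.5533, -0.1617, 0.0116]
tcp_rot: [[0.947, -0.322, 0.002], [-0.322, -0.947, -0.001], [0.002, -0.0, -1.0]]
force: [0.3, -0.3, -5.8]
opening: 0.0616
```

Request:
{"fn": "drive_tool", "kwargs": {"series": [{"x": 0,"y": 0,"z": 3,"spin": 0},{"x": 0,"y": 0,"z": 0,"spin": 0}]}}

```text
time: 27.15
position: [0.5532, -0.1617, 0.0088]
tcp_rot: [[0.947, -0.322, 0.002], [-0.322, -0.947, -0.001], [0.002, -0.0, -1.0]]
force: [-0.1, 0.1, -7.1]
opening: 0.0616
```

Request:
{"fn": "drive_tool", "kwargs": {"series": [{"x": 0,"y": 0,"z": 3,"spin": 0},{"x": 0,"y": 0,"z": 0,"spin": 0}]}}

```text
time: 27.35
position: [0.5533, -0.1619, 0.0057]
tcp_rot: [[0.947, -0.322, 0.002], [-0.322, -0.947, -0.001], [0.002, 0.0, -1.0]]
force: [-0.6, -1.4, -2.4]
opening: 0.0619
```

Run:
```python
from h import *
plan()
```

```text
t 27.35 pos [ 553.3 -161.9    5.7] ang -18.80 open 61.9 q6 0 F [-0.6 -1.4 -2.4]
shift mm [0. 0. 0.] spin rad 0.000
```

Request:
{"fn": "drive_tool", "kwargs": {"hand": 80, "series": [{"x": 0,"y": 0,"z": 0.5,"spin": 0},{"x": 0,"y": 0,"z": 0,"spin": 0},{"x": 0,"y": 0,"z": 0,"spin": 0},{"x": 0,"y": -5,"z": -5,"spin": 0},{"x": 0,"y": -5,"z": -2,"spin": 0},{"x": 0,"y": 0,"z": 0,"spin": 0}]}}

```text
time: 27.95
position: [0.5565, -0.1514, 0.0121]
tcp_rot: [[0.947, -0.321, 0.001], [-0.321, -0.947, -0.0], [0.001, -0.0, -1.0]]
force: [-0.1, -0.0, -0.1]
opening: 0.0797
```

Request:
{"fn": "drive_tool", "kwargs": {"hand": 0, "series": [{"x": 0,"y": 0,"z": 0,"spin": 0},{"x": 0,"y": 0,"z": 0,"spin": 0},{"x": 0,"y": 0,"z": 0,"spin": 0},{"x": 0,"y": 0,"z": 0,"spin": 0}]}}

```text
time: 28.35
position: [0.5562, -0.1519, 0.012]
tcp_rot: [[0.947, -0.322, 0.001], [-0.322, -0.947, 0.0], [0.001, -0.0, -1.0]]
force: [-0.4, 2.0, 6.2]
opening: 0.0614
```

Request:
{"fn": "drive_tool", "kwargs": {"series": [{"x": 0,"y": 0,"z": -10,"spin": 0},{"x": 0,"y": 0,"z": -20,"spin": 0},{"x": 0,"y": 0,"z": -30,"spin": 0},{"x": 0,"y": 0,"z": -30,"spin": 0},{"x": 0,"y": 0,"z": -30,"spin": 0},{"x": 0,"y": 0,"z": -16,"spin": 0},{"x": 0,"y": 0,"z": 0,"spin": 0},{"x": 0,"y": 0,"z": 0,"spin": 0}]}}

```text
time: 29.15
position: [0.5544, -0.1516, 0.1458]
tcp_rot: [[0.947, -0.322, -0.002], [-0.322, -0.947, 0.001], [-0.002, 0.0, -1.0]]
force: [0.4, 0.6, -8.2]
opening: 0.0616
```

Run:
```python
from h import *
D=np.pi/180
s=bot.observe();p=np.array(s["position"]);R=np.array(s["tcp_rot"])
w=read_camera("wrist")
zc=p[2]-.0123+.021
for pit in(-3,0,3):
    g=p
    v,c=fit([w],(g[0],g[1],-108.8*D),zc,1,pit*D,False,margin=25)
    d=R.T@(np.array([v[0],v[1],zc])-p)*1000
    print(pit,np.round(v,4),v[2]/D,"tool off",np.round(d,1),round(c,4))
plan(.5806,.0587,.15,-18.8)
```

```text
-3 [ 0.5542 -0.1514 -1.8988] -108.79156207859208 tool off [-0.3 -0.2 -8.7] 0.0149
0 [ 0.5542 -0.1519 -1.8986] -108.78435949350494 tool off [-0.2  0.4 -8.7] 0.0207
3 [ 0.553  -0.1523 -1.8983] -108.76184751611137 tool off [-1.2  1.1 -8.7] 0.0345
t 29.20 pos [ 553.8 -151.4  144.9] ang -18.80 open 61.3 q6 1 F [ 0.5  0.6 -7.1]
shift mm [ -42.3 -207.6   -5. ] spin rad -0.000
```

Request:
{"fn": "drive_tool", "kwargs": {"series": [{"x": -3,"y": -14,"z": 0,"spin": 0},{"x": -5.5,"y": -27,"z": 0,"spin": 0},{"x": -5.5,"y": -28,"z": 0,"spin": 0},{"x": -5.5,"y": -28,"z": 0,"spin": 0},{"x": -5.5,"y": -28,"z": 0,"spin": 0},{"x": -5.5,"y": -28,"z": 0,"spin": 0},{"x": -5.5,"y": -28,"z": 0,"spin": 0},{"x": -5.5,"y": -22,"z": 10,"spin": 0},{"x": 0,"y": -5,"z": 20,"spin": 0},{"x": 0,"y": 0,"z": 10,"spin": 0},{"x": 0,"y": 0,"z": 0,"spin": 0},{"x": 0,"y": 0,"z": 0,"spin": 0}]}}

```text
time: 30.4
position: [0.5824, 0.058, 0.1063]
tcp_rot: [[0.947, -0.323, -0.002], [-0.323, -0.947, -0.0], [-0.002, 0.001, -1.0]]
force: [-0.5, -0.1, -6.7]
opening: 0.0618
```

Run:
```python
from h import *
w=read_camera("wrist");cv2.imwrite("pics/w21.png",w["color"][:,:,::-1])
sc=read_camera("scene");cv2.imwrite("pics/s21.png",cv2.resize(sc["color"][150:300,260:430,::-1],None,fx=4,fy=4,interpolation=3))
plan(.5806,.0587,.088,-18.8)
```

```text
t 30.50 pos [583.8  57.8 108. ] ang -18.84 open 61.3 q6 22 F [ 0.8 -0.9 -6.4]
shift mm [-3.4  0.2 20. ] spin rad -0.001
```

View pics/w21.png

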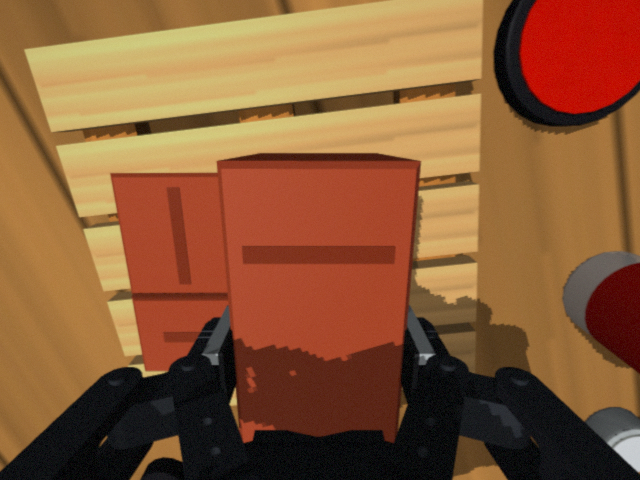

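View pics/s21.png

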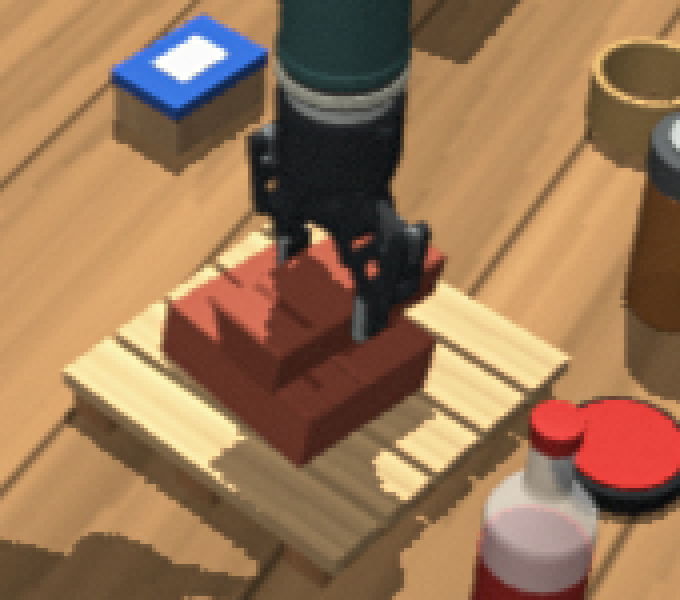

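Run:
```python
from h import *
w=read_camera("wrist")
A=ray(w,(112,174),.076);B=ray(w,(145.5,371),.076);C=ray(w,(133.5,294),.076)
d=(A-B)[:2];print(A,B,np.linalg.norm(d),np.degrees(np.arctan2(d[1],d[0])),np.linalg.norm((A-C)[:2]))
n=d/np.linalg.norm(d);a=np.array([n[1],-n[0]])
print("M from A",A[:2]+.070*a-.060*n,"from B",B[:2]+.070*a+.052*n,"C",C[:2]+.07*a+.004*n)
M=(A[:2]+.070*a-.060*n+B[:2]+.070*a+.052*n)/2
t=M+.028*a;print(M,t)
plan(t[0],t[1],.088,-18.8)
```

```text
[0.50954086 0.14496558 0.076     ] [0.4733941  0.03999324 0.076     ] 0.11102152650362968 70.99907990429642 0.06274855839423997
M from A [0.5561918  0.06544394] from B [0.55651037 0.0663691 ] C [0.5571476 0.0664412]
[0.55635108 0.06590652] [0.58282546 0.05679019]
t 30.55 pos [584.1  57.8 108.3] ang -18.85 open 61.5 q6 22 F [ 0.4 -0.1 -7.1]
shift mm [-0.9  1.4 20.3] spin rad -0.001
```

Request:
{"fn": "drive_tool", "kwargs": {"series": [{"x": -0.5,"y": 1,"z": 6,"spin": 0},{"x": 0,"y": 0,"z": 5,"spin": 0},{"x": 0,"y": 0,"z": 3,"spin": 0},{"x": 0,"y": 0,"z": 0,"spin": 0}]}}

```text
time: 30.95
position: [0.5817, 0.0574, 0.0924]
tcp_rot: [[0.947, -0.322, -0.002], [-0.322, -0.947, -0.0], [-0.002, 0.001, -1.0]]
force: [-0.1, -0.2, -7.7]
opening: 0.0612
```

Request:
{"fn": "drive_tool", "kwargs": {"series": [{"x": 0,"y": 0,"z": 2.5,"spin": 0},{"x": 0,"y": 0,"z": 0,"spin": 0}]}}

```text
time: 31.15
position: [0.5823, 0.0576, 0.0905]
tcp_rot: [[0.947, -0.322, -0.0], [-0.322, -0.947, -0.0], [-0.0, 0.0, -1.0]]
force: [0.0, 0.2, -6.9]
opening: 0.0611
```

Run:
```python
from h import *
plan(.5828,.0568,.088,-19)
```

```text
t 31.15 pos [582.3  57.6  90.5] ang -18.79 open 61.1 q6 22 F [ 0.   0.2 -6.9]
shift mm [0.7 0.6 2.5] spin rad 0.004
```

Request:
{"fn": "drive_tool", "kwargs": {"series": [{"x": 0.5,"y": 0.5,"z": 1.5,"spin": 0},{"x": 0,"y": 0,"z": 0,"spin": 0}]}}

```text
time: 31.35
position: [0.5828, 0.0569, 0.0892]
tcp_rot: [[0.947, -0.322, -0.0], [-0.322, -0.947, -0.0], [-0.0, 0.0, -1.0]]
force: [-0.4, -0.6, -6.7]
opening: 0.0614
```

Request:
{"fn": "drive_tool", "kwargs": {"series": [{"x": 0,"y": 0,"z": 1,"spin": 0},{"x": 0,"y": 0,"z": 0,"spin": 0}]}}

```text
time: 31.55
position: [0.5828, 0.0569, 0.0882]
tcp_rot: [[0.947, -0.322, -0.0], [-0.322, -0.947, -0.0], [-0.0, 0.0, -1.0]]
force: [0.6, 0.5, -8.0]
opening: 0.061
```

Request:
{"fn": "drive_tool", "kwargs": {"series": [{"x": 0,"y": 0,"z": 1,"spin": 0},{"x": 0,"y": 0,"z": 0,"spin": 0}]}}

```text
time: 31.75
position: [0.5829, 0.057, 0.0881]
tcp_rot: [[0.947, -0.322, 0.0], [-0.322, -0.947, 0.0], [0.0, -0.0, -1.0]]
force: [-3.3, -0.6, -1.5]
opening: 0.0616
```

Request:
{"fn": "drive_tool", "kwargs": {"series": [{"x": 0,"y": 0,"z": 1,"spin": 0},{"x": 0,"y": 0,"z": 0,"spin": 0}]}}

```text
time: 31.95
position: [0.5829, 0.057, 0.088]
tcp_rot: [[0.947, -0.322, 0.0], [-0.322, -0.947, -0.0], [0.0, -0.0, -1.0]]
force: [-6.8, -0.7, 6.0]
opening: 0.061
```

Request:
{"fn": "drive_tool", "kwargs": {"series": [{"x": 0,"y": 0,"z": -1,"spin": 0},{"x": 0,"y": 0,"z": 0,"spin": 0}]}}

```text
time: 32.15
position: [0.5831, 0.057, 0.088]
tcp_rot: [[0.947, -0.322, 0.001], [-0.322, -0.947, 0.0], [0.001, -0.0, -1.0]]
force: [-3.9, -0.4, 2.5]
opening: 0.0617
```

Request:
{"fn": "drive_tool", "kwargs": {"hand": 80, "series": [{"x": 0,"y": 0,"z": 0,"spin": 0},{"x": 0,"y": 0,"z": 0,"spin": 0},{"x": 0,"y": 0,"z": 0,"spin": 0},{"x": 0,"y": 0,"z": -20,"spin": 0},{"x": 0,"y": 0,"z": -30,"spin": 0},{"x": 0,"y": 10,"z": -30,"spin": 0},{"x": 0,"y": 20,"z": -30,"spin": 0},{"x": 0,"y": 28,"z": -10,"spin": 0},{"x": 0,"y": 0,"z": 0,"spin": 0},{"x": 0,"y": 0,"z": 0,"spin": 0}]}}

```text
time: 33.15
position: [0.5645, 0.0017, 0.2078]
tcp_rot: [[0.946, -0.323, 0.002], [-0.323, -0.946, 0.0], [0.001, -0.001, -1.0]]
force: [0.0, -0.4, 0.0]
opening: 0.0799
```

Run:
```python
from h import *
D=np.pi/180
w=read_camera("wrist")
cv2.imwrite("pics/w22.png",w["color"][:,:,::-1])
plan(.482,-.294,.2,-11.1)
```

```text
t 33.20 pos [564.1   2.2 206.9] ang -18.83 open 79.9 q6 16 F [ 0.   0.9 -0.2]
shift mm [ 17.9 306.8   6.8] spin rad -0.135
```

View pics/w22.png

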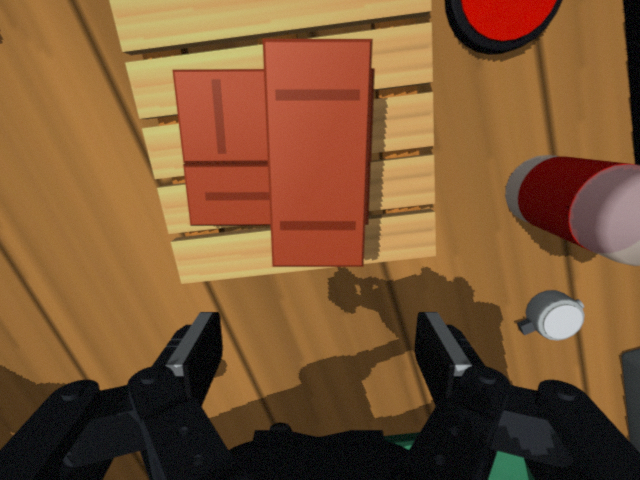

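```bash
cat >> h.py <<'E'
def frame(w,A,B,z=.076):
    A=ray(w,A,z)[:2];B=ray(w,B,z)[:2];d=A-B;n=d/np.linalg.norm(d);a=np.array([n[1],-n[0]])
    M=((A+.07*a-.06*n)+(B+.07*a+.052*n))/2
    return M,n,a,np.linalg.norm(d)
E
python3 - <<'E'
from h import *
D=np.pi/180
w=read_camera("wrist")
M,n,a,L=frame(w,(174,71),(190,226));print("M",M,"yaw",np.degrees(np.arctan2(n[1],n[0])),L)
v,c=fit([w],(.5828,.0568,-109*D),.097,1,0,margin=4)
print("W",np.round(v,4),v[2]/D,c)
cs=np.array([ray(w,u,.118)[:2] for u in [(264,41),(372,40),(273,266),(363,266)]]);ctr=cs.mean(0)
print("W ctr",ctr,"len",np.linalg.norm(cs[0]-cs[2]),np.linalg.norm(cs[0]-cs[1]),"a,n off",(ctr-M)@a*1e3,(ctr-M)@n*1e3,"fit:",(v[:2]-M)@a*1e3,(v[:2]-M)@n*1e3)
E
```

```text
M [0.55412712 0.06574851] yaw 70.68941742628787 0.10980423851987711
W [ 0.5819  0.057  -1.8989] -108.79967900136333 0.054064562296255
W ctr [0.58228049 0.0573723 ] len 0.13668576425248388 0.06124761673918448 a,n off 29.339380233362068 1.4050400744242453 fit: 29.048337874493807 0.9555445168057535
```

Request:
{"fn": "drive_tool", "kwargs": {"hand": 85, "series": [{"x": 2,"y": 20,"z": 0,"spin": 0},{"x": 2,"y": 32,"z": 0,"spin": 0},{"x": 2,"y": 32,"z": 0,"spin": 0},{"x": 2,"y": 32,"z": 0,"spin": 0},{"x": 2,"y": 32,"z": 0,"spin": 0},{"x": 2,"y": 32,"z": 0,"spin": 0},{"x": 2,"y": 32,"z": 0,"spin": 0},{"x": 2,"y": 32,"z": 0,"spin": 0},{"x": 2,"y": 32,"z": 0,"spin": -0.068},{"x": 2,"y": 28,"z": 10,"spin": -0.068},{"x": 0,"y": 0,"z": 20,"spin": 0},{"x": 0,"y": 0,"z": 0,"spin": 0}]}}

```text
time: 34.45
position: [0.4849, -0.2913, 0.1731]
tcp_rot: [[0.981, -0.192, -0.006], [-0.192, -0.981, 0.004], [-0.007, -0.003, -1.0]]
force: [0.2, 1.2, -1.1]
opening: 0.0848
```

Run:
```python
from h import *
D=np.pi/180
w=read_camera("wrist")
v,c=fit([w],(.4853,-.2939,-101*D),.086,0,-30*D,True,margin=25);print(np.round(v,4),v[2]/D,c)
overlay(w,[world(v[0],v[1],v[3],v[2],-30*D,0)],"pics/w23.png")
plan(v[0],v[1],v[3]-.010,v[2]/D+90)
```

```text
[ 0.485  -0.293  -1.7628  0.0889] -100.99957659138825 0.025228829524241658
t 34.50 pos [ 485.7 -291.3  174.5] ang -11.00 open 84.9 q6 -22 F [ 0.3 -0.7 -0.7]
shift mm [ 0.1  2.  95.7] spin rad -0.000
```

View pics/w23.png

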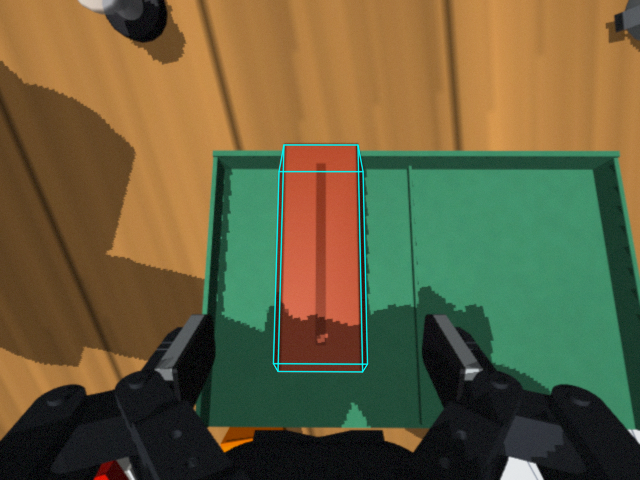

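Request:
{"fn": "drive_tool", "kwargs": {"series": [{"x": 0,"y": -4,"z": 20,"spin": 0},{"x": 0,"y": 0,"z": 28,"spin": 0},{"x": 0,"y": 0,"z": 25,"spin": 0},{"x": 0,"y": 0,"z": 15,"spin": 0},{"x": 0,"y": 0,"z": 0,"spin": 0},{"x": 0,"y": 0,"z": 0,"spin": 0}]}}

```text
time: 35.1
position: [0.4884, -0.2885, 0.0899]
tcp_rot: [[0.982, -0.19, 0.0], [-0.19, -0.982, -0.0], [0.0, 0.0, -1.0]]
force: [-0.8, 0.3, -0.3]
opening: 0.0846
```

Run:
```python
from h import *
plan(.4861,-.2871,.081,-11)
```

```text
t 35.10 pos [ 488.4 -288.5   89.9] ang -10.96 open 84.6 q6 -22 F [-0.8  0.3 -0.3]
shift mm [-2.5 -0.9  8.9] spin rad 0.001
```

Request:
{"fn": "drive_tool", "kwargs": {"series": [{"x": -2.5,"y": -1,"z": 9,"spin": 0},{"x": 0,"y": 0,"z": 0,"spin": 0}]}}

```text
time: 35.3
position: [0.4853, -0.287, 0.0803]
tcp_rot: [[0.982, -0.191, -0.0], [-0.191, -0.982, 0.0], [-0.0, -0.0, -1.0]]
force: [-0.9, 0.2, -0.1]
opening: 0.0847
```

Request:
{"fn": "drive_tool", "kwargs": {"hand": 0, "series": [{"x": 0,"y": 0,"z": 0,"spin": 0},{"x": 0,"y": 0,"z": 0,"spin": 0},{"x": 0,"y": 0,"z": 0,"spin": 0},{"x": 0,"y": 0,"z": 0,"spin": 0},{"x": 0,"y": 0,"z": 0,"spin": 0},{"x": 0,"y": 0,"z": 0,"spin": 0}]}}

```text
time: 35.9
position: [0.4866, -0.2877, 0.082]
tcp_rot: [[0.982, -0.191, 0.002], [-0.191, -0.982, -0.001], [0.003, 0.001, -1.0]]
force: [-0.4, 1.3, 6.2]
opening: 0.0552
```

Request:
{"fn": "drive_tool", "kwargs": {"series": [{"x": 0,"y": 0,"z": -8,"spin": 0},{"x": 0,"y": 0,"z": -15,"spin": 0},{"x": 0,"y": 0,"z": -22,"spin": 0},{"x": 0,"y": 0,"z": -25,"spin": 0},{"x": 0,"y": 0,"z": 0,"spin": 0}]}}

```text
time: 36.4
position: [0.4879, -0.2889, 0.1547]
tcp_rot: [[0.982, -0.191, 0.006], [-0.191, -0.982, -0.004], [0.007, 0.003, -1.0]]
force: [1.5, -0.5, -5.7]
opening: 0.0552
```

Run:
```python
from h import *
sc=read_camera("scene");cv2.imwrite("pics/s24.png",cv2.resize(sc["color"][220:400,150:350,::-1],None,fx=3.3,fy=3.3,interpolation=3))
plan(.556,-.130,.14,-11)
```

```text
t 36.45 pos [ 486.9 -288.2  152.6] ang -11.00 open 55.3 q6 -22 F [ 0.8  0.2 -6.1]
shift mm [  37.6 -168.5   12.4] spin rad -0.000
```

View pics/s24.png

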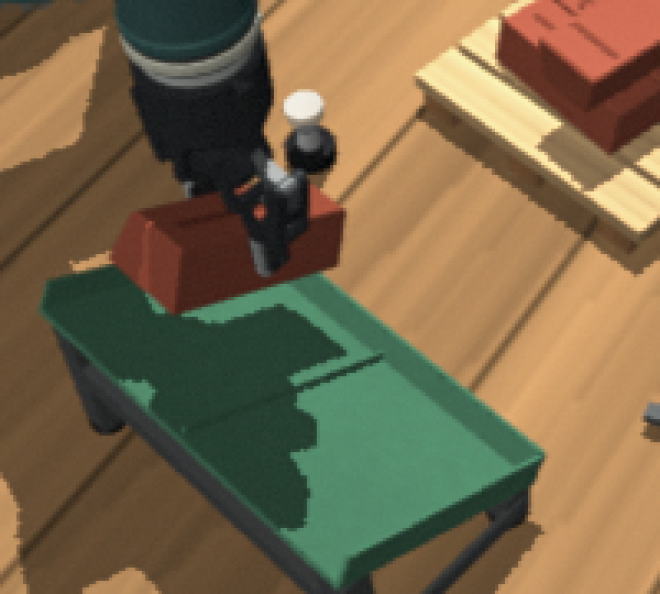

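Request:
{"fn": "drive_tool", "kwargs": {"series": [{"x": 4,"y": -16,"z": 0,"spin": 0},{"x": 6.5,"y": -29,"z": 0,"spin": 0},{"x": 6.5,"y": -29,"z": 0,"spin": 0},{"x": 6.5,"y": -29,"z": 0,"spin": 0},{"x": 6.5,"y": -29,"z": 0,"spin": 0},{"x": 6.5,"y": -26,"z": 5,"spin": 0},{"x": 0,"y": -6,"z": 20,"spin": 0},{"x": 0,"y": 0,"z": 25,"spin": 0},{"x": 0,"y": 0,"z": 25,"spin": 0},{"x": 0,"y": 0,"z": 15,"spin": 0},{"x": 0,"y": 0,"z": 0,"spin": 0},{"x": 0,"y": 0,"z": 0,"spin": 0}]}}

```text
time: 37.65
position: [0.5522, -0.1329, 0.0598]
tcp_rot: [[0.982, -0.191, -0.001], [-0.191, -0.982, 0.001], [-0.001, -0.0, -1.0]]
force: [0.9, 0.4, -5.2]
opening: 0.0552
```

Run:
```python
from h import *
D=np.pi/180
w=read_camera("wrist")
s=bot.observe();p=np.array(s["position"]);R=np.array(s["tcp_rot"])
for pit in(-30,-20,-10):
    v,c=fit([w],(p[0],p[1],-101*D),p[2]+.008,0,pit*D,True,margin=20);print(pit,np.round(R.T@(np.array([v[0],v[1],v[3]])-p)*1e3,1),c)
sc=read_camera("scene");cv2.imwrite("pics/s25.png",cv2.resize(sc["color"][200:340,220:380,::-1],None,fx=4,fy=4,interpolation=3))
plan(.556,-.136,.045,-11)
```

```text
-30 [-1.7  4.4 -8.7] 0.011379402887486179
-20 [-1.7  5.5 -3.3] 0.030613774100279656
-10 [-1.7  4.2 -1.4] 0.058306864184544116
t 37.75 pos [ 553.9 -133.6   61.6] ang -11.01 open 55.3 q6 -5 F [-0.5  0.9 -5.6]
shift mm [ 2.5  2.  16.6] spin rad -0.000
```

View pics/s25.png

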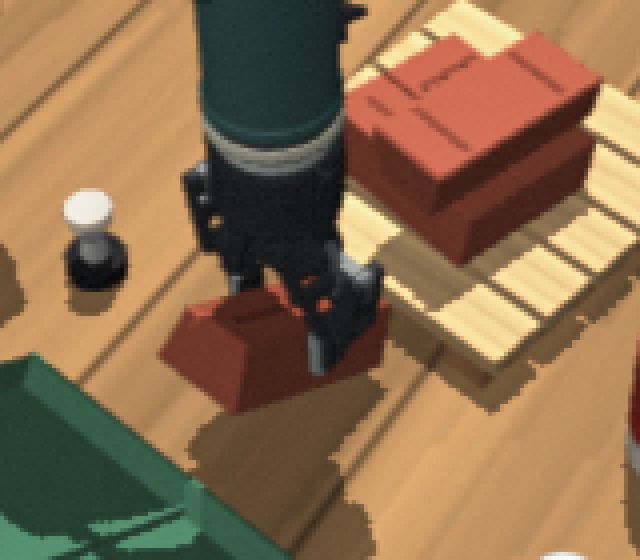

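Request:
{"fn": "drive_tool", "kwargs": {"series": [{"x": 0,"y": 0,"z": 8,"spin": 0},{"x": 0,"y": 0,"z": 6,"spin": 0},{"x": 0,"y": 1,"z": 4,"spin": 0},{"x": 0,"y": 2,"z": 3,"spin": 0},{"x": 0,"y": 2,"z": 3,"spin": 0},{"x": 0,"y": 0,"z": 0,"spin": 0}]}}

```text
time: 38.35
position: [0.5518, -0.1388, 0.0366]
tcp_rot: [[0.982, -0.191, 0.0], [-0.191, -0.982, -0.001], [0.0, 0.0, -1.0]]
force: [-2.1, -1.9, 0.1]
opening: 0.0551
```

Request:
{"fn": "drive_tool", "kwargs": {"series": [{"x": 0,"y": 3,"z": 3,"spin": 0},{"x": 0,"y": 3,"z": 3,"spin": 0},{"x": 0,"y": 3,"z": 3,"spin": 0},{"x": 0,"y": 0,"z": 0,"spin": 0}]}}

```text
time: 38.75
position: [0.5503, -0.1475, 0.027]
tcp_rot: [[0.982, -0.191, 0.001], [-0.191, -0.982, -0.0], [0.001, 0.0, -1.0]]
force: [-0.8, -0.4, -1.3]
opening: 0.0543
```

Request:
{"fn": "drive_tool", "kwargs": {"series": [{"x": 0,"y": 2.5,"z": 3,"spin": 0},{"x": 0,"y": 2.5,"z": 3,"spin": 0},{"x": 0,"y": 2.5,"z": 3,"spin": 0},{"x": 0,"y": 0,"z": 0,"spin": 0}]}}

```text
time: 39.15
position: [0.5487, -0.1546, 0.0179]
tcp_rot: [[0.982, -0.191, 0.0], [-0.191, -0.982, -0.0], [0.0, 0.0, -1.0]]
force: [0.8, 0.6, -0.5]
opening: 0.0538
```

Run:
```python
from h import *
D=np.pi/180
w=read_camera("wrist")
s=bot.observe();p=np.array(s["position"]);R=np.array(s["tcp_rot"])
for pit in(-20,-13,-6):
    v,c=fit([w],(p[0],p[1],-101*D),p[2]+.008,0,pit*D,True,margin=20);print(pit,np.round(R.T@(np.array([v[0],v[1],v[3]])-p)*1e3,1),c)
plan()
```

```text
-20 [  0.2   3.8 -13.9] 0.05623525928620765
-13 [-0.3  3.5 -8.9] 0.039214902201708424
-6 [-0.2  2.  -5.3] 0.02176652463245743
t 39.20 pos [ 548.6 -154.5   18.1] ang -11.02 open 53.9 q6 -7 F [ 1.2  0.5 -0.8]
shift mm [0. 0. 0.] spin rad 0.000
```

Request:
{"fn": "drive_tool", "kwargs": {"series": [{"x": 0,"y": 1,"z": 2.5,"spin": 0},{"x": 0,"y": 0.5,"z": 2,"spin": 0},{"x": 0,"y": 0,"z": 0,"spin": 0}]}}

```text
time: 39.5
position: [0.5485, -0.1558, 0.016]
tcp_rot: [[0.982, -0.19, -0.0], [-0.19, -0.982, 0.0], [-0.0, -0.0, -1.0]]
force: [-5.9, 3.6, 14.2]
opening: 0.0534
```

Request:
{"fn": "drive_tool", "kwargs": {"series": [{"x": 0,"y": 0,"z": 2,"spin": 0},{"x": 0,"y": 0,"z": 0,"spin": 0}]}}

```text
time: 39.7
position: [0.5486, -0.1558, 0.016]
tcp_rot: [[0.982, -0.19, -0.0], [-0.19, -0.982, 0.0], [-0.0, 0.0, -1.0]]
force: [-10.1, 4.5, 27.1]
opening: 0.0536
```

Run:
```python
from h import *
D=np.pi/180
w=read_camera("wrist")
s=bot.observe();p=np.array(s["position"]);R=np.array(s["tcp_rot"])
for pit in(-10,-5,0):
    v,c=fit([w],(p[0],p[1],-101*D),p[2]+.008,0,pit*D,True,margin=20);print(pit,np.round(R.T@(np.array([v[0],v[1],v[3]])-p)*1e3,1),c)
plan()
```

```text
-10 [-0.7  2.  -8.6] 0.03766516099167405
-5 [-0.5  0.7 -5.7] 0.024468337498060766
0 [-0.3  2.  -2.5] 0.01277513228082483
t 39.75 pos [ 548.6 -155.8   16. ] ang -10.97 open 53.7 q6 -7 F [-9.7  5.3 28.2]
shift mm [0. 0. 0.] spin rad 0.000
```

Request:
{"fn": "drive_tool", "kwargs": {"series": [{"x": 0,"y": 0,"z": -10,"spin": 0},{"x": 0,"y": 0,"z": -20,"spin": 0},{"x": 0,"y": 0,"z": -30,"spin": 0},{"x": 0,"y": 0,"z": -30,"spin": 0},{"x": 0,"y": 0,"z": -30,"spin": 0.068},{"x": 0,"y": 0,"z": -30,"spin": 0.069},{"x": 0,"y": 0,"z": 0,"spin": 0},{"x": 0,"y": 0,"z": 0,"spin": 0}]}}

```text
time: 40.55
position: [0.5476, -0.1558, 0.1607]
tcp_rot: [[0.947, -0.321, -0.001], [-0.321, -0.947, -0.0], [-0.001, 0.0, -1.0]]
force: [0.2, 0.3, -6.6]
opening: 0.0534
```

Run:
```python
from h import *
D=np.pi/180
w=read_camera("wrist")
s=bot.observe();p=np.array(s["position"]);R=np.array(s["tcp_rot"])
for pit in(-3,0,3):
    v,c=fit([w],(p[0],p[1],-108.8*D),p[2]-.016+.021,0,pit*D,False,margin=20);print(pit,np.round(R.T@(np.array([v[0],v[1],p[2]])-p)*1e3,1),v[2]/D,c)
plan(.5018,.0869,.165,-18.8)
```

```text
-3 [ 1.   1.7 -0. ] -108.19064148488398 0.013951536026895361
0 [ 0.9  2.7 -0. ] -108.27567690514151 0.019189162173927188
3 [ 0.8  3.4 -0. ] -108.04500319836175 0.03033243540492403
t 40.60 pos [ 546.5 -155.4  159.3] ang -18.76 open 53.5 q6 0 F [ 0.1 -0.1 -6.2]
shift mm [-120.3 -215.    -5.3] spin rad 0.001
```

Request:
{"fn": "drive_tool", "kwargs": {"series": [{"x": -7,"y": -12,"z": -5,"spin": 0},{"x": -14,"y": -25,"z": 0,"spin": 0},{"x": -14,"y": -25,"z": 0,"spin": 0},{"x": -14,"y": -25,"z": 0,"spin": 0},{"x": -14,"y": -25,"z": 0,"spin": 0},{"x": -14,"y": -25,"z": 0,"spin": 0},{"x": -14,"y": -25,"z": 0,"spin": 0},{"x": -14,"y": -25,"z": 0,"spin": 0},{"x": -10,"y": -18,"z": 0,"spin": 0},{"x": -5,"y": -9,"z": 0,"spin": 0},{"x": 0,"y": 0,"z": 0,"spin": 0},{"x": 0,"y": 0,"z": 0,"spin": 0}]}}

```text
time: 41.8
position: [0.5033, 0.0851, 0.166]
tcp_rot: [[0.947, -0.322, -0.001], [-0.322, -0.947, -0.001], [-0.001, 0.001, -1.0]]
force: [0.2, -0.4, -5.6]
opening: 0.0535
```

Run:
```python
from h import *
w=read_camera("wrist");cv2.imwrite("pics/w26.png",w["color"][:,:,::-1])
plan(.5018,.0869,.100,-18.8)
```

```text
t 41.85 pos [503.6  84.8 166.3] ang -18.85 open 53.3 q6 26 F [ 0.2  0.1 -5.9]
shift mm [-2.3 -1.5 66.3] spin rad -0.001
```

View pics/w26.png

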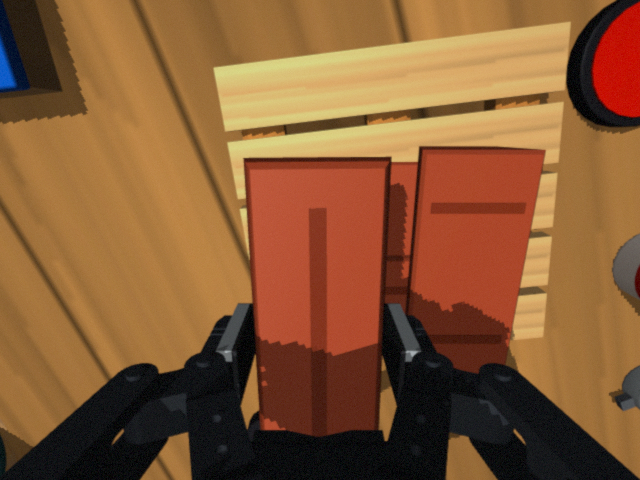

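Run:
```python
from h import *
w=read_camera("wrist")
A=ray(w,(420,147),.118)[:2];B=ray(w,(544.5,150),.118)[:2];d=B-A
print(A,B,np.linalg.norm(d),np.degrees(np.arctan2(d[1],d[0])))
a=np.array([.9465,-.3228]);n=np.array([.3228,.9465])
W=(A+B)/2-.07*n;print("W",W)
t=W-.086*a; ty=np.array([-.322,-.947]); tt=t-.0022*ty;print(tt)
plan(tt[0],tt[1],.1,-18.8)
```

```text
[0.57477763 0.13464534] [0.63441304 0.11279837] 0.06351119815116148 -20.119914510703435
W [0.58199934 0.05746685]
[0.50130874 0.08731105]
t 41.90 pos [503.8  84.6 166.4] ang -18.88 open 53.9 q6 26 F [-0.7  0.3 -4.7]
shift mm [-3.2 -1.8 66.4] spin rad -0.001
```

W agrees at (0.582, 0.0575). Lower the brick.

Request:
{"fn": "drive_tool", "kwargs": {"series": [{"x": -1.5,"y": -1,"z": 15,"spin": 0},{"x": -1.5,"y": -0.8,"z": 20,"spin": 0},{"x": 0,"y": 0,"z": 18,"spin": 0},{"x": 0,"y": 0,"z": 10,"spin": 0},{"x": 0,"y": 0,"z": 0,"spin": 0},{"x": 0,"y": 0,"z": 0,"spin": 0}]}}

```text
time: 42.5
position: [0.5017, 0.0879, 0.1037]
tcp_rot: [[0.946, -0.324, -0.0], [-0.324, -0.946, -0.0], [-0.0, 0.0, -1.0]]
force: [1.0, 0.5, -6.1]
opening: 0.0532
```

Run:
```python
from h import *
plan(.5013,.0873,.092,-18.8)
```

```text
t 42.50 pos [501.7  87.9 103.7] ang -18.88 open 53.2 q6 26 F [ 1.   0.5 -6.1]
shift mm [-0.2  0.7 11.7] spin rad -0.001
```

Request:
{"fn": "drive_tool", "kwargs": {"series": [{"x": 0,"y": 0.5,"z": 6,"spin": 0},{"x": 0,"y": 0,"z": 3,"spin": 0},{"x": 0,"y": 0,"z": 0,"spin": 0}]}}

```text
time: 42.8
position: [0.5012, 0.0876, 0.0946]
tcp_rot: [[0.946, -0.323, -0.0], [-0.323, -0.946, -0.0], [-0.0, 0.0, -1.0]]
force: [-0.7, -0.7, -5.3]
opening: 0.0534
```

Request:
{"fn": "drive_tool", "kwargs": {"series": [{"x": 0,"y": 0,"z": 1.5,"spin": 0},{"x": 0,"y": 0,"z": 0,"spin": 0}]}}

```text
time: 43.0
position: [0.5017, 0.0878, 0.0936]
tcp_rot: [[0.946, -0.323, 0.001], [-0.323, -0.946, 0.0], [0.001, -0.0, -1.0]]
force: [-0.7, 0.0, -4.4]
opening: 0.0536
```

Request:
{"fn": "drive_tool", "kwargs": {"series": [{"x": 0,"y": 0,"z": 1.2,"spin": 0},{"x": 0,"y": 0,"z": 0,"spin": 0}]}}

```text
time: 43.2
position: [0.5018, 0.0876, 0.0926]
tcp_rot: [[0.946, -0.323, 0.001], [-0.323, -0.946, -0.0], [0.001, -0.0, -1.0]]
force: [-1.1, -2.1, -2.2]
opening: 0.0537
```

Request:
{"fn": "drive_tool", "kwargs": {"series": [{"x": 0,"y": 0,"z": 0.7,"spin": 0},{"x": 0,"y": 0,"z": 0,"spin": 0}]}}

```text
time: 43.4
position: [0.5018, 0.0875, 0.0922]
tcp_rot: [[0.946, -0.323, 0.001], [-0.323, -0.946, -0.0], [0.001, -0.0, -1.0]]
force: [-2.7, -2.7, 2.7]
opening: 0.0536
```

Request:
{"fn": "drive_tool", "kwargs": {"series": [{"x": 0,"y": 0,"z": 0.5,"spin": 0},{"x": 0,"y": 0,"z": 0,"spin": 0}]}}

```text
time: 43.6
position: [0.5018, 0.0875, 0.0921]
tcp_rot: [[0.946, -0.323, 0.001], [-0.323, -0.946, -0.0], [0.001, 0.0, -1.0]]
force: [-4.2, -2.5, 6.5]
opening: 0.0536
```

Request:
{"fn": "drive_tool", "kwargs": {"hand": 62, "series": [{"x": 0,"y": 0,"z": -0.5,"spin": 0},{"x": 0,"y": 0,"z": 0,"spin": 0},{"x": 0,"y": 0,"z": 0,"spin": 0},{"x": 0,"y": 0,"z": -20,"spin": 0},{"x": 0,"y": 0,"z": -30,"spin": 0},{"x": 0,"y": 10,"z": -30,"spin": 0},{"x": 0,"y": 25,"z": -30,"spin": 0},{"x": 0,"y": 25,"z": -10,"spin": 0},{"x": 0,"y": 0,"z": 0,"spin": 0},{"x": 0,"y": 0,"z": 0,"spin": 0}]}}

```text
time: 44.6
position: [0.4821, 0.0309, 0.2115]
tcp_rot: [[0.946, -0.324, 0.001], [-0.324, -0.946, 0.001], [0.001, -0.001, -1.0]]
force: [-0.0, 0.3, 0.8]
opening: 0.0619
```

Run:
```python
from h import *
w=read_camera("wrist");cv2.imwrite("pics/w27.png",w["color"][:,:,::-1])
D=np.pi/180
v,c=fit2(w,[(.582,.0575,-108.8*D),(.5013,.0855,-108.8*D)],.097,[1,0],margin=3)
print(np.round(v,4),v[:,2]/D,c)
plan()
```

```text
[[ 0.5805  0.0573 -1.8958]
 [ 0.5016  0.0854 -1.891 ]] [-108.62237859 -108.34465733] 0.05012673617756114
t 44.65 pos [481.8  31.2 210.8] ang -18.88 open 62.2 q6 20 F [0.8 0.7 0.1]
shift mm [0. 0. 0.] spin rad 0.000
```

View pics/w27.png

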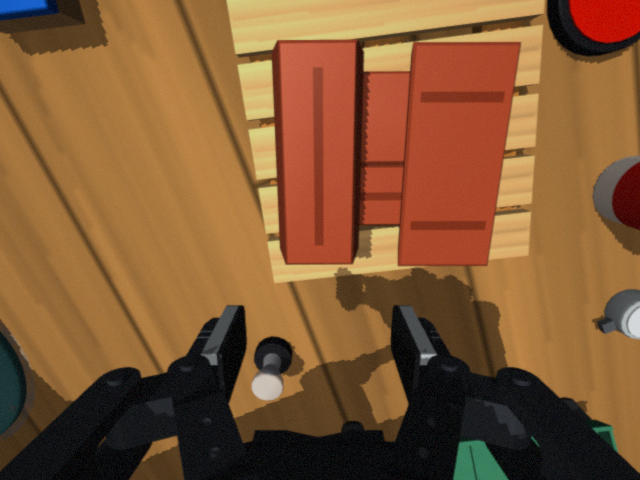

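Request:
{"fn": "drive_tool", "kwargs": {"hand": 0, "series": [{"x": -18,"y": -19,"z": 0,"spin": 0},{"x": -18,"y": -19,"z": 0,"spin": 0},{"x": -18,"y": -19,"z": 0,"spin": -0.14},{"x": 0,"y": 0,"z": 0,"spin": -0.143},{"x": 0,"y": 0,"z": 0,"spin": -0.143},{"x": 0,"y": 0,"z": 0,"spin": -0.143},{"x": 0,"y": 0,"z": 0,"spin": -0.143},{"x": 0,"y": 0,"z": 0,"spin": -0.143},{"x": 0,"y": 0,"z": 0,"spin": -0.143},{"x": 0,"y": 0,"z": 0,"spin": -0.143},{"x": 0,"y": 0,"z": 0,"spin": -0.143},{"x": 0,"y": 0,"z": 0,"spin": -0.143}]}}

```text
time: 45.85
position: [0.4486, 0.1032, 0.2098]
tcp_rot: [[0.449, 0.893, -0.003], [0.893, -0.449, -0.0], [-0.001, -0.002, -1.0]]
force: [0.4, -0.7, -0.4]
opening: 0.0
```

Request:
{"fn": "drive_tool", "kwargs": {"series": [{"x": 0,"y": 0,"z": 20,"spin": -0.143},{"x": 0,"y": 0,"z": 25,"spin": 0},{"x": 0,"y": 0,"z": 20,"spin": 0},{"x": 0,"y": 0,"z": 0,"spin": 0},{"x": 0,"y": 0,"z": 0,"spin": 0}]}}

```text
time: 46.35
position: [0.4486, 0.1028, 0.1455]
tcp_rot: [[0.323, 0.946, -0.003], [0.946, -0.323, -0.0], [-0.001, -0.002, -1.0]]
force: [-0.4, -0.4, 1.2]
opening: 0.0
```

Run:
```python
from h import *
plan(.4495,.1032,.084,71.3)
w=read_camera("wrist");cv2.imwrite("pics/w28.png",w["color"][:,:,::-1])
```

```text
t 46.35 pos [448.6 102.8 145.5] ang 71.15 open 0.0 q6 -61 F [-0.4 -0.4  1.2]
shift mm [ 0.7  0.9 61.5] spin rad -0.003
```

View pics/w28.png

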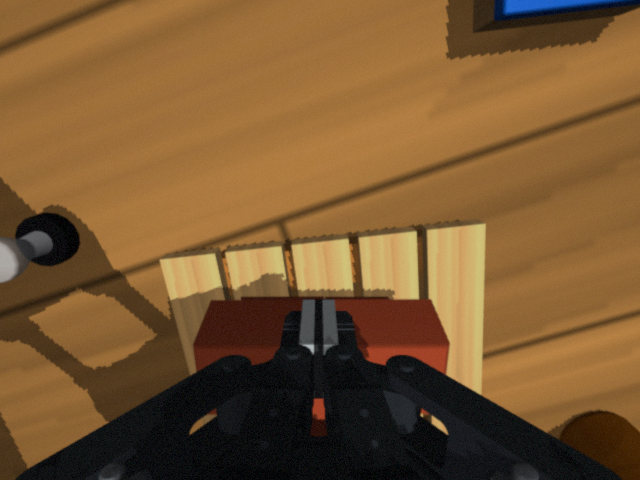

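Request:
{"fn": "drive_tool", "kwargs": {"series": [{"x": 0,"y": 0,"z": 25,"spin": 0},{"x": 0,"y": 0,"z": 22,"spin": 0},{"x": 0,"y": 0,"z": 14,"spin": 0},{"x": 0,"y": 0,"z": 0,"spin": 0},{"x": 0,"y": 5,"z": 0,"spin": 0},{"x": 0,"y": 4,"z": 0,"spin": 0},{"x": 0,"y": 3,"z": 0,"spin": 0},{"x": 0,"y": 0,"z": 0,"spin": 0}]}}

```text
time: 47.2
position: [0.462, 0.0984, 0.0865]
tcp_rot: [[0.324, 0.946, 0.002], [0.946, -0.324, 0.0], [0.001, 0.002, -1.0]]
force: [-0.5, -0.7, 0.3]
opening: 0.0
```

Request:
{"fn": "drive_tool", "kwargs": {"series": [{"x": 0,"y": 2.5,"z": 0,"spin": 0},{"x": 0,"y": 2.5,"z": 0,"spin": 0},{"x": 0,"y": 2.5,"z": 0,"spin": 0},{"x": 0,"y": 0,"z": 0,"spin": 0}]}}

```text
time: 47.6
position: [0.4668, 0.0963, 0.0857]
tcp_rot: [[0.324, 0.946, -0.003], [0.946, -0.324, 0.001], [-0.0, -0.003, -1.0]]
force: [-4.6, 2.6, 5.3]
opening: 0.0001
```

Run:
```python
from h import *
plan()
sc=read_camera("scene");cv2.imwrite("pics/s29.png",cv2.resize(sc["color"][150:300,260:430,::-1],None,fx=4,fy=4,interpolation=3))
```

```text
t 47.60 pos [466.8  96.3  85.7] ang 71.09 open 0.1 q6 -63 F [-4.6  2.6  5.3]
shift mm [0. 0. 0.] spin rad 0.000
```

View pics/s29.png

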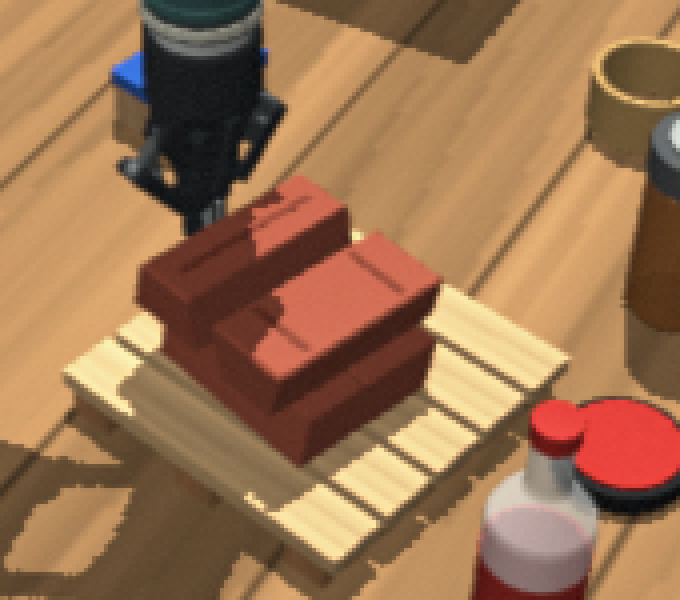

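Request:
{"fn": "drive_tool", "kwargs": {"series": [{"x": 0,"y": 2.5,"z": 0,"spin": 0},{"x": 0,"y": 2.5,"z": 0,"spin": 0},{"x": 0,"y": 2.5,"z": 0,"spin": 0},{"x": 0,"y": 2.5,"z": 0,"spin": 0},{"x": 0,"y": 0,"z": 0,"spin": 0}]}}

```text
time: 48.15
position: [0.4762, 0.093, 0.0855]
tcp_rot: [[0.324, 0.946, -0.003], [0.946, -0.324, 0.0], [-0.0, -0.003, -1.0]]
force: [-4.8, 2.1, 5.0]
opening: -0.0003
```

Request:
{"fn": "drive_tool", "kwargs": {"series": [{"x": 0,"y": 2.5,"z": 0,"spin": 0},{"x": 0,"y": 2.5,"z": 0,"spin": 0},{"x": 0,"y": 2.5,"z": 0,"spin": 0},{"x": 0,"y": 0,"z": 0,"spin": 0}]}}

```text
time: 48.55
position: [0.4835, 0.0905, 0.0855]
tcp_rot: [[0.324, 0.946, -0.002], [0.946, -0.324, 0.0], [-0.0, -0.002, -1.0]]
force: [-4.6, 0.6, 4.8]
opening: 0.0001
```

Request:
{"fn": "drive_tool", "kwargs": {"series": [{"x": 0,"y": 2,"z": 0,"spin": 0},{"x": 0,"y": 0,"z": 0,"spin": 0}]}}

```text
time: 48.75
position: [0.4855, 0.0898, 0.0854]
tcp_rot: [[0.324, 0.946, -0.002], [0.946, -0.324, 0.0], [-0.0, -0.002, -1.0]]
force: [-5.1, 1.6, 5.5]
opening: 0.0002
```

Run:
```python
from h import *
plan()
sc=read_camera("scene");cv2.imwrite("pics/s30.png",cv2.resize(sc["color"][170:280,280:390,::-1],None,fx=5.4,fy=5.4,interpolation=3))
```

```text
t 48.75 pos [485.5  89.8  85.4] ang 71.10 open 0.2 q6 -64 F [-5.1  1.6  5.5]
shift mm [0. 0. 0.] spin rad 0.000
```

View pics/s30.png

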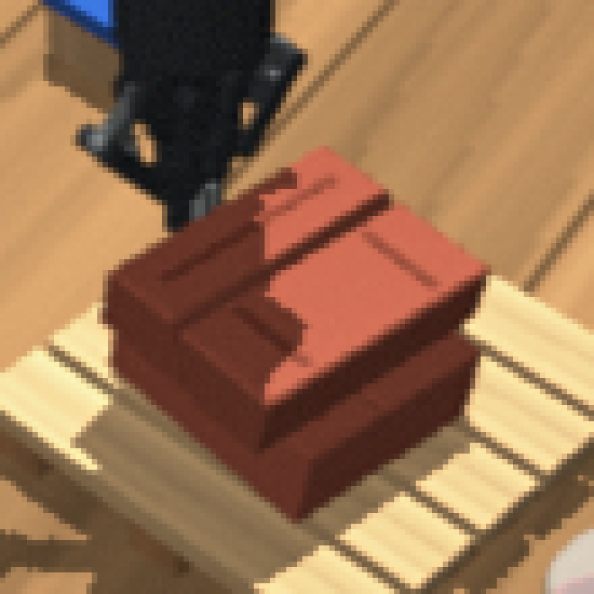

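Request:
{"fn": "drive_tool", "kwargs": {"series": [{"x": 0,"y": 1.5,"z": 0,"spin": 0},{"x": 0,"y": 0,"z": 0,"spin": 0}]}}

```text
time: 49.0
position: [0.4868, 0.0894, 0.0854]
tcp_rot: [[0.324, 0.946, -0.002], [0.946, -0.324, 0.0], [-0.0, -0.002, -1.0]]
force: [-3.8, 2.1, 5.2]
opening: 0.0002
```

Request:
{"fn": "drive_tool", "kwargs": {"series": [{"x": 0,"y": 1.2,"z": 0,"spin": 0},{"x": 0,"y": 0,"z": 0,"spin": 0}]}}

```text
time: 49.2
position: [0.4879, 0.089, 0.0854]
tcp_rot: [[0.324, 0.946, -0.002], [0.946, -0.324, 0.0], [-0.0, -0.002, -1.0]]
force: [-5.0, 1.5, 5.4]
opening: -0.0002
```

Request:
{"fn": "drive_tool", "kwargs": {"series": [{"x": 0,"y": 1,"z": 0,"spin": 0},{"x": 0,"y": 0,"z": 0,"spin": 0}]}}

```text
time: 49.4
position: [0.4889, 0.0887, 0.0854]
tcp_rot: [[0.324, 0.946, -0.002], [0.946, -0.324, 0.0], [-0.0, -0.002, -1.0]]
force: [-5.2, 1.5, 5.8]
opening: -0.0
```

Request:
{"fn": "drive_tool", "kwargs": {"series": [{"x": 0,"y": 1,"z": 0,"spin": 0},{"x": 0,"y": 0,"z": 0,"spin": 0}]}}

```text
time: 49.6
position: [0.4898, 0.0884, 0.0854]
tcp_rot: [[0.324, 0.946, -0.002], [0.946, -0.324, 0.0], [-0.0, -0.002, -1.0]]
force: [-6.0, 1.7, 5.7]
opening: -0.0002
```

Request:
{"fn": "drive_tool", "kwargs": {"series": [{"x": 0,"y": 1,"z": 0,"spin": 0},{"x": 0,"y": 0,"z": 0,"spin": 0}]}}

```text
time: 49.8
position: [0.4905, 0.0882, 0.0854]
tcp_rot: [[0.324, 0.946, -0.002], [0.946, -0.324, 0.001], [-0.0, -0.002, -1.0]]
force: [-6.3, 2.8, 5.8]
opening: -0.0003
```

Run:
```python
from h import *
plan()
sc=read_camera("scene");cv2.imwrite("pics/s31.png",cv2.resize(sc["color"][170:280,280:390,::-1],None,fx=5.4,fy=5.4,interpolation=3))
```

```text
t 49.80 pos [490.5  88.2  85.4] ang 71.09 open -0.3 q6 -64 F [-6.3  2.8  5.8]
shift mm [0. 0. 0.] spin rad 0.000
```

View pics/s31.png

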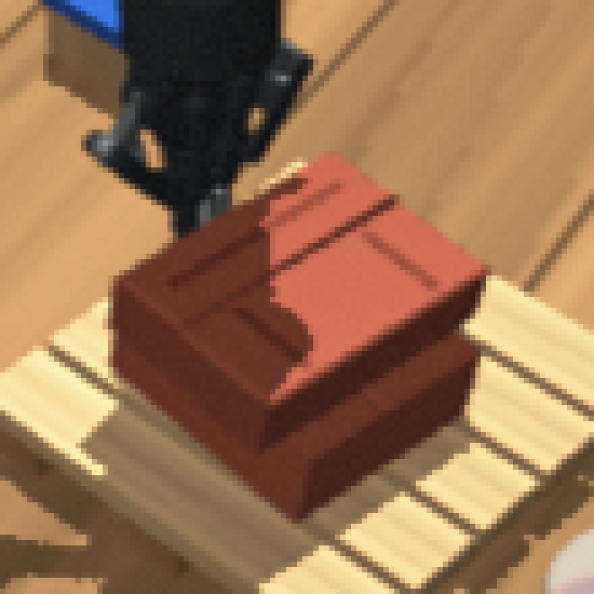

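Force is rising (6.9 N) and the gap looks closed; two more small steps to confirm it's seated.

Request:
{"fn": "drive_tool", "kwargs": {"series": [{"x": 0,"y": 1,"z": 0,"spin": 0},{"x": 0,"y": 0,"z": 0,"spin": 0}]}}

```text
time: 50.05
position: [0.4913, 0.0881, 0.0854]
tcp_rot: [[0.324, 0.946, -0.003], [0.946, -0.324, 0.001], [0.0, -0.003, -1.0]]
force: [-6.9, 3.2, 6.2]
opening: 0.0003
```

Request:
{"fn": "drive_tool", "kwargs": {"series": [{"x": 0,"y": 0.8,"z": 0,"spin": 0},{"x": 0,"y": 0,"z": 0,"spin": 0}]}}

```text
time: 50.25
position: [0.4916, 0.088, 0.0854]
tcp_rot: [[0.324, 0.946, -0.004], [0.946, -0.324, 0.001], [-0.0, -0.004, -1.0]]
force: [-8.1, 3.4, 7.3]
opening: -0.0003
```

Request:
{"fn": "drive_tool", "kwargs": {"series": [{"x": 0,"y": 0.8,"z": 0,"spin": 0},{"x": 0,"y": 0,"z": 0,"spin": 0}]}}

```text
time: 50.45
position: [0.4916, 0.088, 0.0854]
tcp_rot: [[0.324, 0.946, -0.005], [0.946, -0.324, 0.002], [-0.0, -0.005, -1.0]]
force: [-10.3, 5.0, 9.7]
opening: 0.0002
```

Request:
{"fn": "drive_tool", "kwargs": {"series": [{"x": 0,"y": 0.6,"z": 0,"spin": 0},{"x": 0,"y": 0,"z": 0,"spin": 0}]}}

```text
time: 50.65
position: [0.4918, 0.0879, 0.0854]
tcp_rot: [[0.324, 0.946, -0.006], [0.946, -0.324, 0.002], [-0.0, -0.006, -1.0]]
force: [-10.5, 6.0, 11.2]
opening: 0.0002
```

Firm contact (12 N, no further motion). Back off and inspect from above.

Request:
{"fn": "drive_tool", "kwargs": {"series": [{"x": 0,"y": -6,"z": 0,"spin": 0},{"x": 0,"y": -12,"z": 0,"spin": 0},{"x": 0,"y": -12,"z": -20,"spin": 0},{"x": 0,"y": 0,"z": -35,"spin": 0},{"x": 0,"y": 0,"z": -35,"spin": 0},{"x": 0,"y": 0,"z": -30,"spin": 0.143},{"x": 0,"y": 0,"z": 0,"spin": 0.143},{"x": 0,"y": 0,"z": 0,"spin": 0.143},{"x": 0,"y": 0,"z": 0,"spin": 0.143},{"x": 0,"y": 0,"z": 0,"spin": 0.143},{"x": 0,"y": 0,"z": 0,"spin": 0.143},{"x": 0,"y": 0,"z": 0,"spin": 0.143}]}}

```text
time: 51.85
position: [0.466, 0.0964, 0.2051]
tcp_rot: [[0.973, 0.232, 0.001], [0.232, -0.973, -0.0], [0.001, 0.001, -1.0]]
force: [0.0, -0.1, 0.2]
opening: -0.0001
```

Request:
{"fn": "drive_tool", "kwargs": {"series": [{"x": 0,"y": 0,"z": 0,"spin": 0.143},{"x": 0,"y": 0,"z": 0,"spin": 0.143},{"x": 0,"y": 0,"z": 0,"spin": 0.143},{"x": 0,"y": 0,"z": 0,"spin": 0.14},{"x": 25,"y": 20,"z": -10,"spin": 0},{"x": 25,"y": 20,"z": -10,"spin": 0},{"x": 25,"y": 25,"z": -10,"spin": 0},{"x": 10,"y": 15,"z": 0,"spin": 0},{"x": 0,"y": 0,"z": 0,"spin": 0},{"x": 0,"y": 0,"z": 0,"spin": 0}]}}

```text
time: 52.85
position: [0.5203, -0.0066, 0.2349]
tcp_rot: [[0.946, -0.324, -0.001], [-0.324, -0.946, 0.0], [-0.001, -0.0, -1.0]]
force: [-0.5, -0.1, -0.6]
opening: 0.0002
```

Run:
```python
from h import *
w=read_camera("wrist");cv2.imwrite("pics/w32.png",w["color"][:,:,::-1])
plan()
sc=read_camera("scene");cv2.imwrite("pics/s32.png",cv2.resize(sc["color"][170:280,280:410,::-1],None,fx=5,fy=5,interpolation=3))
```

```text
t 52.90 pos [520.1  -6.2 234.8] ang -18.86 open -0.0 q6 15 F [-0.2  0.1 -0.1]
shift mm [0. 0. 0.] spin rad 0.000
```

View pics/w32.png

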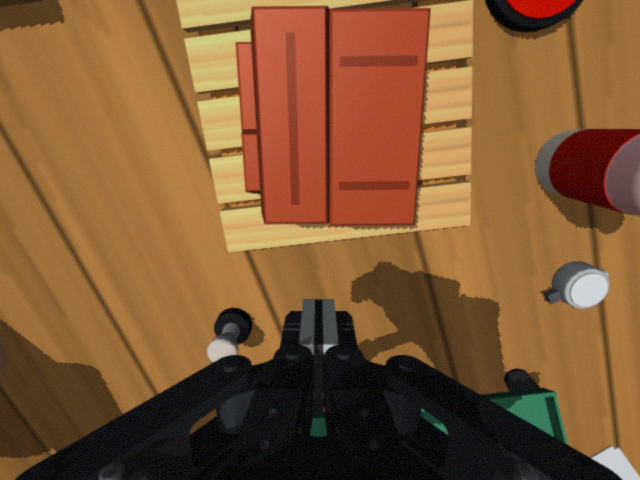

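View pics/s32.png

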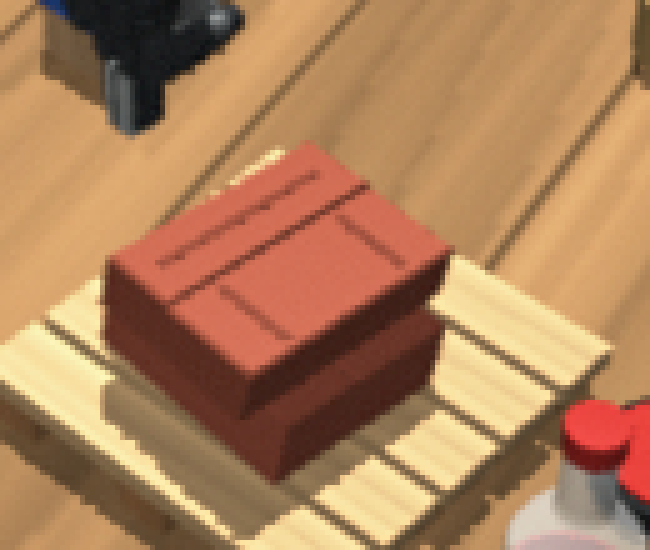

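Run:
```python
from h import *
w=read_camera("wrist")
crop=cv2.resize(w["color"][0:240,220:450,::-1],None,fx=2.5,fy=2.5,interpolation=3);cv2.imwrite("pics/w33.png",crop)
M,n,a,L=frame(w,(237,43),(246,191.5));print("M",M,np.degrees(np.arctan2(n[1],n[0])),L)
pts={k:ray(w,u,.118)[:2] for k,u in dict(NTL=(252,7.5),NTR=(327,8),NBL=(264,222.5),NBR=(327,223.5),WTL=(330,9.5),WTR=(429,10),WBL=(331,225.5),WBR=(415,226)).items()}
for k,p in pts.items(): print(k,np.round([(p-M)@a*1e3,(p-M)@n*1e3],1))
D=np.pi/180
v,c=fit2(w,[(.582,.057,-109*D),(.529,.075,-109*D)],.097,[1,0],margin=3);print(np.round(v,4),v[:,2]/D,c,[np.round([(q[:2]-M)@a*1e3,(q[:2]-M)@n*1e3],1) for q in v])
```

```text
M [0.55463519 0.06675586] 71.1662571369998 0.11007486803540881
NTL [-50.9  70.4]
NTR [-4.5 70.1]
NBL [-49.7 -66.9]
NBR [ -3.3 -67.6]
WTL [-2.6 69.3]
WTR [58.8 69.1]
WBL [ -0.3 -69.1]
WBR [ 61.8 -69.4]
[[ 0.5818  0.0572 -1.8865]
 [ 0.5262  0.0769 -1.8889]] [-108.08716666 -108.22479419] 0.021683256148468777 [array([28.8, -0.3]), array([-30.2,   0.4])]
```

View pics/w33.png

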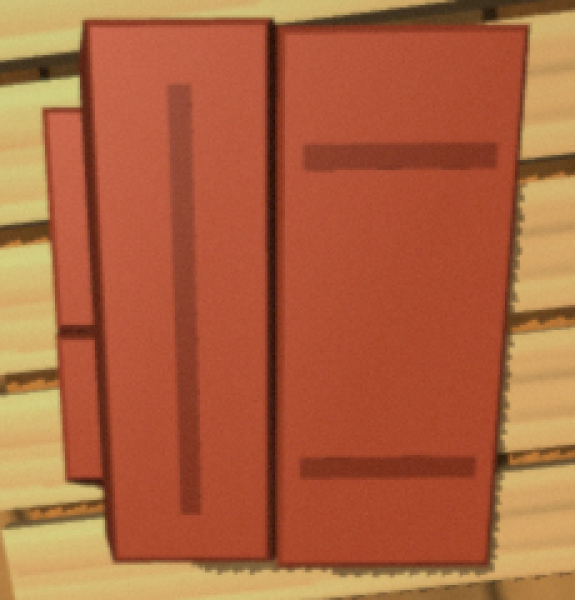

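Run:
```python
from h import *
plan()
print(job_done())
```

```text
t 53.00 pos [520.2  -5.8 234.9] ang -18.80 open -0.0 q6 15 F [0.2 0.7 0.5]
shift mm [0. 0. 0.] spin rad 0.000
the job is handed in; nothing more can be done
None
```

The stack is finished and handed in at 53.0 s, with the gripper about 117 mm above it and touching nothing.

**Lower layer:** I set the table brick (flat_2) beside the laid one and pushed it home until the push force doubled to about 10 N. The pair measured 110–111 mm across, against 112 mm nominal, with ends in line to within 1 mm.

**Upper layer:** I levelled both rack bricks on the free strip of table between board and rack. The wide-face-up one went crosswise on top first. The wide-face-down one was then set beside it and pushed home until it stopped moving at about 12 N.

**Last checks, from the wrist camera:**
- **Centring:** the upper pair sits within about 2 mm of centre and square to the lower pair to about 1 degree.
- **Ends:** the two upper bricks' ends are offset by about 1.5 mm.
- **Seams:** the upper seam shows a dark line about 2 mm wide, much like the lower one. I put this down to bevelled edges. The silhouette fit gave 59 mm between centres rather than 56 mm; I relied on the firm push instead, so a gap of a few millimetres isn't ruled out.
- **Bystanders:** none was touched as far as the forces and pictures showed. I did not measure their positions again at the end.

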